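Reset a ratchet drawing board and prop it lower

ROBOT

A 6-joint arm with a two-finger parallel gripper is mounted at the origin on the work surface. World frame = base frame: x ahead of the robot, y to its left, z up, the work surface at z = 0. Lengths are in mm, angles in rad, forces in N, time in s.
With the tool pointing down it reaches from about 400 to 925 mm from the base axis. Payload 12.5 kg.
Tool frame: the origin (TCP) lies at the very end of the fingers, on their centre line; the grasp point (between the pads) lies 19 mm behind it; z points along the fingers, y is the line along which they close (so a half turn about z gives the same grasp; the last joint's range is limited). The gripper opens to 95 mm and grips with 3 to 60 N. Pads are 20 mm wide; open, the fingers measure 119 mm over their backs; the gripper's body (75 mm by 180 mm) begins 59 mm behind the grasp point.
Start: joints at [1.11, 0.491, 1.559, -0, 1.092, -0.106], TCP at [217.112, 586.1, 182.661] pointing down, gripper open.
Joint ranges: [-3.1, 3.1], [-0.84, 2.19], [0.05, 2.79], [-1.13, 4.28], [0.06, 2.93], [-2.69, 2.69]. Speed limits (rad/s): [2.22, 2.22, 2.79, 3.14, 3.14, 3.14].

INTERFACE

Orientations are given as [roll, pitch, yaw] about the fixed x, y, z axes, in that order (R = Rz(yaw) Ry(pitch) Rx(roll)).
In Python, from cell import * gives the robot as it stands.
- The arm moves only by the tool step_arm, never from a script. Its argument "plan" is a list of rows, each an object of numbers: "x", "y", "z": the shift along the tool's x, y, z in units of 25 mm (1.0 is 25 mm); "rx", "ry", "rz": the turn, a rotation vector about the tool's x, y, z in units of 0.1 rad (1.0 is 0.1 rad). In form: [{"x": .., "y": .., "z": .., "rx": .., "ry": .., "rz": ..}, ...]. A call has exactly 10 rows; each row shifts and turns the commanded pose from where the row before left it, along the tool's axes as they then stand; what a row does not reach is not made up. A row lasts 1/12 s, in which the tool goes at most 41.7 mm and 7.16 degrees, less where a joint would pass 70% of its speed; a pose out of reach is approached as far as the arm can. A call with a number of a shift or a turn outside -1 to 1 is refused whole. A call with a gripper value outside its range is refused whole. "jaw" is the closure, from -1 (fully open) to 1 (shut), so that 0 is half open, set as the call begins (left out, the last holds). The fingers move at their own pace and stop on an object; the grip force is fixed at half the most. Time passes only in rows, so rows that do not move let the fingers close, or fill a call up. It gives the time, the measured TCP pose, the force, the opening and the grip force at its end, in the units of the state.
- state(): the state, without advancing time (a new reading comes with each control period).
- read_camera(name): name is "scene" or "top" or "wrist"; returns a dict with "image" (384x512x3 uint8, red, green, blue), "depth" (384x512 float32, mm along the optical axis (not along the pixel's ray), 0 where there is no reading), "vfov" (degrees; the focal length in pixels is half the picture's height over the tangent of half this angle, whatever the lens; pixels are square), "cx", "cy" (the principal point, pixels), "R" (3x3) and "t" (3): a world point X has camera coordinates R X + t. Camera axes: x right, y down, z forward; pixel columns grow to the right and rows downward; lengths in mm; the calibration is good to about 2 mm. A picture is of the moment at which its call begins.
- job_done(): hands the job in; it is judged then, once.
The state is a dict: "t": time; "joints": joint angles; "qvel": joint speeds; "tau": joint torques, N m; "eef_pos": TCP position; "tcp_rot": TCP orientation; "ft_force": force on the tool from outside, world axes, zero at the start; "moment": the same for the moment, N m; "opening": opening from 0.0 (shut) to 1.0 (fully open); "grip_force": force on a finger pad.
Only numpy, scipy, OpenCV 4.12 (cv2) and the standard library are available. Lean on these libraries where they do the work, as an engineer would, in place of code of your own. Each camera call takes 0.05 s, during which the arm holds its last target. There are 200 camera calls.

TASK

The tilting drawing board on the bench is propped too steep, and its ratchet will not let it down from there. Take it by its handle and raise it past the top notch until it just comes up against its soft end stop, which throws the pawl clear; do not strain against the stop. Then lower it all the way flat without letting it drop, so that the pawl sets itself again, raise it to the second notch from the bottom, let it down gently onto the pawl and let go; do not touch the pawl or its bracket, and leave the loose parts round about where they stand.

Things in the scene. Friction and masses are not known exactly. Their poses are not given: they have to be found in the camera images.
- stand: Fixed dark steel frame, about 200 mm deep and 430 mm wide (its y from -190 to +215 mm). Origin on the bench under the middle of the board's hinge; x points level from the hinge to where the handle lies when the board is flat, y along the hinge, z up. The hinge axis runs along y, 105 mm above the origin (x = 0).
- board (a joint): Board angle about the hinge, rad: 0 = flat at rest, grows as the handle end rises. Four notches hold it: 0.24, 0.45, 0.66, 0.87 (each within 0.015); it starts on the third or fourth. Rising, it passes them almost freely, the pawl dropping in once 0.03 past each; falling, the next lower notch catches it. The end stop lies above the top notch, anywhere from 1.09 to 1.40, hidden.
- handle (a point): Centre of the handle: a round steel bar 12 mm thick, 150 mm long, parallel to the hinge, on arms at its ends, 220 mm from the hinge axis in the panel's mid-plane; the panel's edge is 62 mm from the bar's centre, so fingers pass between. 105 mm above the bench when flat, up to 323 mm. Site axes: x from hinge to bar, y along the bar, z out of the panel's face.
- bracket: Ratchet bracket on the stand's +y side (its y 170 to 215 mm): post, foot, pawl and end stop. Origin on the hinge axis in the middle of the stand, axes as the stand's. More than 40 N between it and the board's ratchet strains it: about 13 N pushed at the handle beyond the board's weight, up on the end stop or down on a notch; landing on a notch at over 0.5 rad/s can do so too.
- holder: Loose dark steel tool holder, 62 mm across and 88 mm high, standing beside the stand; origin at the centre of its underside.
- collar: Loose steel ring, 72 mm across and 28 mm high, near the stand; origin at the centre of its underside.
- bush: Loose brass bush, 56 mm across and 35 mm high, beside the stand; origin at the centre of its underside.
- pawl_pivot (a point): Foot pivot of the pawl, a steel tumbler with a roller tip, about 80 mm tall, 83 mm from the hinge axis along the stand's x, 30 mm above the bench. Leaning towards the hinge it sits in the teeth. A cam on the board throws it over, clear of the teeth, just as the end stop is met; it then stays clear all the way down, until a peg sets it into the teeth again between 0.07 rad and flat.
- end_stop (a point): Middle of the sprung, rubber-faced block on the bracket that a pin on the board's cam meets from below at the top of the travel. The pin's setting is hidden. Pushed at the handle (square to the board), the stop yields about 1 mm there for each 2 N; the pawl has been thrown once a push of 5 N beyond the board's weight has been held for 0.3 s.
- panel (a point): Centre of the plywood panel (150 x 330 x 10 mm, with a paper sheet and a clip), 83 mm from the hinge axis. Board and handle weigh 0.55 to 0.95 kg, centre of mass about 90 mm from the hinge: 2 to 4 N at the handle when flat. The hinge turns easily: let go unpropped, the board falls at about 2 rad/s, which is a drop.

How it is judged (in metres and radians):
On the way, in this order (a step that is already met when the one before it is completed fails the run):
1. the board is raised to the top (value of joint board above 1.07 rad), for 0.05 s.
2. the board is down flat (value of joint board below 0.03 rad), for 0.2 s.
At the end, for the whole second after the job is handed in: The board rests on the pawl in the second notch from the bottom (0.42 to 0.49 rad), at rest, after it has been past the top and down flat (under 0.03 rad) (value of joint board between 0.42 and 0.49 rad and velocity of joint board between -0.03 and 0.03 rad/s); the robot touches nothing.
It fails at once if the ratchet is strained: more than 40 N between the board's ratchet and the bracket's pawl or end stop (contact force between board and bracket above 40 N).
It fails at once if the board drops (falls faster than 1.2 rad/s) (velocity of joint board below -1.2 rad/s).
It fails at once if the robot touches the pawl or its bracket (contact force between any of the fingers, the arm and bracket above 3 N).
It fails at once if a loose part is moved by more than 30 mm (distance of any of holder, collar, bush from where it was at the start of the episode above 0.03 m).
It also fails if it takes over 69 s, if anything falls off the work surface, if the arm or the gripper's body presses on something with over 40 N, if the wrist force passes 120 N, or if a joint passes its speed limit or range.

## Working session

There is one attempt and no reset: what is moved stays moved. The work goes in short steps, Python scripts to look and compute and a tool call to move; the robot and the scene stay as the last step left them, time stands still between calls to the robot, and variables do not carry over. Pictures are saved under pics/ and viewed, at most 10 in all, crops included, and the job is handed in when it is done.

Besides the shell and the picture viewer there is one more tool, called after "Request:" by a JSON object that holds its "method" and its "body". step_arm: Moves the arm, as the interface text tells. Shifts and turns lie within -1 to 1; 1 stands for 25 mm of shift or 0.1 rad of turn. Its arguments: {"type":"object","properties":{"plan":{"type":"array","items":{"type":"object","properties":{"x":{"type":"number"},"y":{"type":"number"},"z":{"type":"number"},"rx":{"type":"number"},"ry":{"type":"number"},"rz":{"type":"number"}}}},"jaw":{"type":"number"}},"required":["plan"]}

```bash
mkdir -p pics; cat > h.py <<'E'
import sys; sys.path.insert(0,'.')
from cell import *
import numpy as np, cv2
from scipy.spatial.transform import Rotation as Ro
def save(c,n): cv2.imwrite(f'pics/{n}.png',c['image'][:,:,::-1])
def cloud(c):
    d=c['depth']; h,w=d.shape; f=h/2/np.tan(np.radians(c['vfov'])/2)
    v,u=np.mgrid[:h,:w]
    P=np.stack([(u-c['cx'])*d/f,(v-c['cy'])*d/f,d],-1)
    W=(P-np.array(c['t']))@np.array(c['R'])
    W[d<=0]=np.nan
    return W
E
python3 - <<'E'
from h import *
import pickle
a={}
for n in('scene','top'):
    a[n]=read_camera(n); save(a[n],n)
pickle.dump(a,open('a.pkl','wb'))
im=np.hstack([cv2.resize(a[n]['image'],(400,300)) for n in a]);
print(state())
E
ls
```

```text
{'t': 0.1, 'joints': array([ 1.11035336e+00,  4.91481842e-01,  1.55942952e+00,  4.89333059e-06,
        1.09169984e+00, -1.05581051e-01]), 'qvel': array([-0.00087158, -0.00233029, -0.00183494, -0.00028707, -0.00061121,
       -0.00071786]), 'tau': array([ 2.94759928e-03, -6.13628697e+01, -2.58605576e+01,  6.94456813e-02,
        4.70868743e-02, -3.93733455e-05]), 'eef_pos': array([217.00977576, 585.83034771, 182.11691347]), 'tcp_rot': array([-3.14058024e+00, -1.11654998e-04,  2.78672842e+00]), 'ft_force': array([-0.26881094, -0.10625578,  0.41311491]), 'moment': array([0.04353585, 0.03865228, 0.01796787]), 'grip_force': 0.0, 'opening': 1.0035542877878103}
a.pkl
h.py
pics
```

View pics/scene.png

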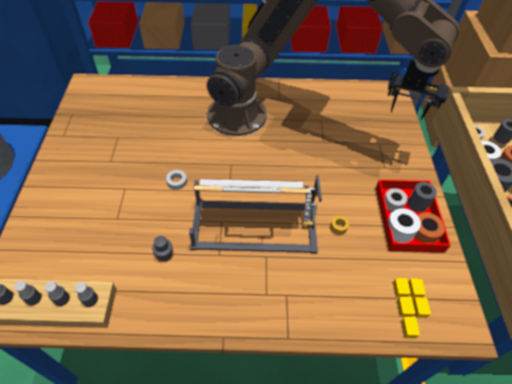

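View pics/top.png

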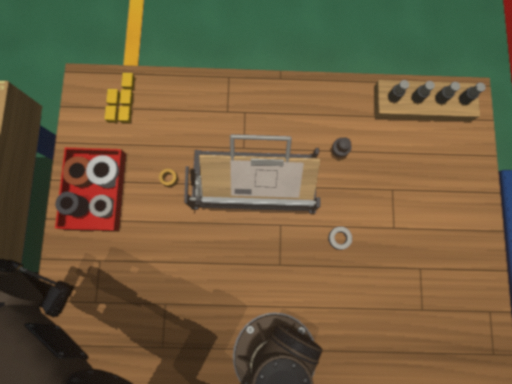

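The scene view shows the stand in mid-bench, with its bracket at about (315,190). In the top view the handle bar is at (262,138) on the side away from the robot, the bracket is at (192,185), and the holder, collar and bush are at (341,148), (340,238) and (168,177).

```bash
python3 - <<'E'
from h import *
import pickle
a=pickle.load(open('a.pkl','rb'))
W=cloud(a['top'])
for n,(u,v) in dict(barL=(234,138),barM=(262,137),barR=(288,139),arm1=(232,150),arm2=(289,150),panTL=(203,157),panTR=(317,160),panBL=(203,192),panBR=(314,197),pm=(262,190),railL=(200,203),railR=(312,207),lend=(188,170),lend2=(188,203),holder=(342,146),bush=(162,180),bush2=(175,180),col=(331,238),col2=(350,238),bench=(262,260)).items():
    p=W[v-1:v+2,u-1:u+2].reshape(-1,3); i=np.nanargmax(p[:,2]); print(n,p[i].round(0),W[v,u].round(0))
# panel plane
p=W[165:195,215:300].reshape(-1,3); p=p[(p[:,2]>60)]
c=np.median(p,0); 
for _ in range(3):
    n=np.linalg.svd(p-p.mean(0),full_matrices=False)[2][2]; r=(p-p.mean(0))@n; p=p[abs(r)<6]
n*=np.sign(n[2]);print('plane',n,p.mean(0),len(p), 'tilt',np.arctan2(np.hypot(n[0],n[1]),n[2]),'yaw',np.arctan2(-n[1],-n[0]))
# bar points: highest
q=W[130:146,225:297].reshape(-1,3); q=q[q[:,2]>150]; print(len(q),q.min(0),q.max(0),q.mean(0))
m=W[...,2]>30
E
```

```text
barL [602. 136. 281.] [602. 136. 273.]
barM [607.  61. 282.] [605.  63. 279.]
barR [601.  -5. 281.] [601.  -5. 281.]
arm1 [578. 144. 252.] [576. 142. 250.]
arm2 [581. -10. 257.] [579. -10. 254.]
panTL [562. 221. 231.] [560. 221. 229.]
panTR [564. -92. 230.] [561. -89. 229.]
panBL [483. 229. 136.] [480. 229. 133.]
panBR [478. -95. 132.] [ 495. -118.   16.]
pm [491.  54. 150.] [490.  56. 143.]
railL [454. 239. 112.] [464. 253.  16.]
railR [ 452. -107.   64.] [ 458. -107.   41.]
lend [537. 273. 170.] [537. 270. 167.]
lend2 [447. 271. 149.] [446. 271. 134.]
holder [ 651. -194.   89.] [ 649. -194.   88.]
bush [529. 372.  39.] [533. 376.  34.]
bush2 [530. 336.  39.] [534. 335.  34.]
col [ 359. -169.   34.] [ 362. -170.   29.]
col2 [ 366. -226.   35.] [ 364. -231.   28.]
bench [284.  47.   4.] [288.  47.   1.]
plane [-0.76735276  0.00541562  0.64120231] [513.257259    72.2233888  174.25204912] 2538 tilt 0.874732291064526 yaw -0.00705742273917252
342 [586.56996952 -14.02160351 257.06367708] [611.45670251 147.14124525 284.04015951] [602.4669606   69.24810949 277.08191275]
```

Request:
{"method": "step_arm", "body": {"plan": [{"z":-0.6,"rz":1},{"z":-0.6,"rz":1},{"z":-0.6,"rz":1},{"z":-0.6,"rz":1},{"z":-0.6,"rz":1},{"z":-0.6,"rz":1},{"z":-0.6,"rz":1},{"z":-0.6,"rz":1},{"z":-0.6,"rz":1},{"z":-0.6,"rz":1}], "jaw": 0.05}}

```text
schema error: expected keys x, y, z, rx, ry, rz
```

Request:
{"method": "step_arm", "body": {"plan": [{"x":-1,"y":0.3,"rz":0.216},{"x":-1,"y":0.3,"rz":0.216},{"x":-1,"y":0.3,"rz":0.216},{"x":-1,"y":0.3,"rz":0.216},{"x":-1,"y":0.3,"rz":0.216},{"x":-1,"y":0.3,"rz":0.216},{"x":-1,"y":0.3,"rz":0.216},{"x":-1,"y":0.3,"rz":0.216},{"x":-1,"y":0.3,"rz":0.216},{"x":-1,"y":0.3,"rz":0.216}]}}

```text
schema error: expected keys x, y, z, rx, ry, rz
```

Request:
{"method": "step_arm", "body": {"plan": [{"x":0,"y":0,"z":-0.6,"rx":0,"ry":0,"rz":1},{"x":0,"y":0,"z":-0.6,"rx":0,"ry":0,"rz":1},{"x":0,"y":0,"z":-0.6,"rx":0,"ry":0,"rz":1},{"x":0,"y":0,"z":-0.6,"rx":0,"ry":0,"rz":1},{"x":0,"y":0,"z":-0.6,"rx":0,"ry":0,"rz":1},{"x":0,"y":0,"z":-0.6,"rx":0,"ry":0,"rz":1},{"x":0,"y":0,"z":-0.6,"rx":0,"ry":0,"rz":1},{"x":0,"y":0,"z":-0.6,"rx":0,"ry":0,"rz":1},{"x":0,"y":0,"z":-0.6,"rx":0,"ry":0,"rz":1},{"x":0,"y":0,"z":-0.6,"rx":0,"ry":0,"rz":1}], "jaw": 0.05}}

```text
t: 0.93
eef_pos: [217.0, 585.9, 333.1]
tcp_rot: [-3.141, 0.0, 1.782]
ft_force: [-0.5, 0.8, 0.3]
opening: 0.481
grip_force: 0.0
```

Request:
{"method": "step_arm", "body": {"plan": [{"x":-1,"y":0.8,"z":0,"rx":0,"ry":0,"rz":1},{"x":-1,"y":0.8,"z":0,"rx":0,"ry":0,"rz":1},{"x":-1,"y":0.6,"z":0,"rx":0,"ry":0,"rz":0.1},{"x":-1,"y":0.6,"z":0,"rx":0,"ry":0,"rz":0},{"x":-1,"y":0.6,"z":0,"rx":0,"ry":0,"rz":0},{"x":-1,"y":0.6,"z":0,"rx":0,"ry":0,"rz":0},{"x":-1,"y":0.6,"z":0,"rx":0,"ry":0,"rz":0},{"x":-1,"y":0.6,"z":0,"rx":0,"ry":0,"rz":0},{"x":-1,"y":0.5,"z":0,"rx":0,"ry":0,"rz":0},{"x":-1,"y":0.5,"z":0,"rx":0,"ry":0,"rz":0}]}}

```text
t: 1.77
eef_pos: [381.6, 342.9, 332.4]
tcp_rot: [-3.141, 0.0, 1.577]
ft_force: [-0.2, 0.1, -0.1]
opening: 0.473
grip_force: 0.0
```

Request:
{"method": "step_arm", "body": {"plan": [{"x":-1,"y":0.5,"z":0,"rx":0,"ry":0,"rz":0},{"x":-1,"y":0.5,"z":0,"rx":0,"ry":0,"rz":0},{"x":-1,"y":0.5,"z":0,"rx":0,"ry":0,"rz":0},{"x":-1,"y":0.5,"z":0,"rx":0,"ry":0,"rz":0},{"x":-1,"y":0.5,"z":0,"rx":0,"ry":0,"rz":0},{"x":-1,"y":0.5,"z":0,"rx":0,"ry":0,"rz":0},{"x":-1,"y":0.5,"z":0,"rx":0,"ry":0,"rz":0},{"x":-1,"y":0.5,"z":0,"rx":0,"ry":0,"rz":0},{"x":-1,"y":0.3,"z":0,"rx":0,"ry":0,"rz":0},{"x":-1,"y":0.3,"z":0,"rx":0,"ry":0,"rz":0}]}}

```text
t: 2.6
eef_pos: [497.9, 93.6, 332.3]
tcp_rot: [-3.141, -0.0, 1.577]
ft_force: [0.3, -1.3, -0.6]
opening: 0.474
grip_force: 0.0
```

Request:
{"method": "step_arm", "body": {"plan": [{"x":-0.2,"y":0,"z":0,"rx":-0.9,"ry":0,"rz":0},{"x":-0.2,"y":0,"z":0,"rx":-0.9,"ry":0,"rz":0},{"x":-0.2,"y":0,"z":0,"rx":-0.9,"ry":0,"rz":0},{"x":-0.2,"y":0,"z":0,"rx":-0.9,"ry":0,"rz":0},{"x":-0.2,"y":0,"z":0,"rx":-0.9,"ry":0,"rz":0},{"x":0,"y":0,"z":0,"rx":-0.9,"ry":0,"rz":0},{"x":0,"y":0,"z":0,"rx":-0.9,"ry":0,"rz":0},{"x":0,"y":0,"z":0,"rx":-0.9,"ry":0,"rz":0},{"x":0,"y":0,"z":0,"rx":-0.9,"ry":0,"rz":0},{"x":0,"y":0,"z":0,"rx":-0.6,"ry":0,"rz":0}]}}

```text
t: 3.43
eef_pos: [496.6, 70.0, 332.3]
tcp_rot: [2.268, -0.0, 1.577]
ft_force: [1.4, -0.0, 0.2]
opening: 0.474
grip_force: 0.0
```

```bash
python3 - <<'E'
from h import *
import pickle
s=state(); print(s['joints'].round(2),s['eef_pos'].round(1),s['tcp_rot'].round(3))
c=read_camera('wrist'); save(c,'w1'); pickle.dump(c,open('w1.pkl','wb'))
E
```

```text
[ 0.01 -0.11  2.23 -0.02  0.14  0.02] [496.6  70.  332.3] [ 2.268 -0.     1.577]
```

View pics/w1.png

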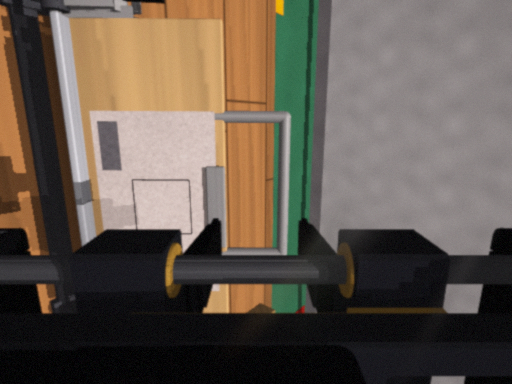

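The wrist view shows the bar vertical at column 285, rows 115–250, with the fingers at columns 205 and 320. The yaw is aligned.

```bash
python3 - <<'E'
from h import *
import pickle
from scipy.optimize import least_squares, fsolve
s=state(); q2=s['joints']
C=[(.49148,1.55943,np.sqrt(217.01**2+585.83**2-66**2),182.1,0.),(q2[1],q2[2],496.6,332.3,np.pi-2.268)]
C[1]=(q2[1],q2[2],496.6,332.3,np.pi-s['tcp_rot'][0]) if 0 else (q2[1],q2[2],496.6,332.3,0.873)
def fk(p,a,b,t): L1,L2,d,h=p; return np.array([L1*np.sin(a)+L2*np.sin(a+b)+d*np.sin(t), h+L1*np.cos(a)+L2*np.cos(a+b)-d*np.cos(t)])
r=least_squares(lambda p:np.concatenate([fk(p,c[0],c[1],c[4])-c[2:4] for c in C]),[400,400,250,200]); p=r.x; print(p,r.fun,q2)
for x,z,t in [(617,261,.87),(617,261,.8),(617,261,.7),(560,300,.87),(513,310,.87),(510,308,.7),(507,306,.5),(555,330,.7),(681,86,0)]:
    a,b=fsolve(lambda v:fk(p,v[0],v[1],t)-[x,z],[.3,1.8]); print(x,z,t,'j2,j3',a.round(2),b.round(2),'j5',round(np.pi-t-a-b,2))
c=pickle.load(open('w1.pkl','rb')); W=cloud(c)
for v in (130,150,180,210,235):
    print([W[v,u].round(0) for u in (283,285,287)])
print('panel',W[150,220].round(0),W[60,222].round(0),'rail',W[150,72].round(0),W[220,83].round(0),'arm',W[117,250].round(0),W[250,250].round(0))
E
```

```text
[594.7139727  383.98419741 305.71888247 140.8526325 ] [ 1.13686838e-13 -2.84217094e-14  1.13686838e-13  0.00000000e+00] [ 0.01022608 -0.10666425  2.23588095 -0.02125612  0.13877678  0.02368556]
617 261 0.87 j2,j3 0.18 2.16 j5 -0.07
617 261 0.8 j2,j3 0.18 2.1 j5 0.06
617 261 0.7 j2,j3 0.19 2.02 j5 0.23
560 300 0.87 j2,j3 0.04 2.2 j5 0.03
513 310 0.87 j2,j3 -0.05 2.26 j5 0.07
510 308 0.7 j2,j3 -0.03 2.13 j5 0.34
507 306 0.5 j2,j3 0.02 1.98 j5 0.64
555 330 0.7 j2,j3 0.02 2.01 j5 0.41
681 86 0 j2,j3 0.66 1.51 j5 0.97
[array([601., 127., 276.]), array([602., 127., 278.]), array([604., 127., 279.])]
[array([602., 106., 276.]), array([602., 107., 278.]), array([604., 106., 279.])]
[array([602.,  75., 276.]), array([602.,  75., 279.]), array([606.,  75., 279.])]
[array([602.,  42., 278.]), array([605.,  41., 278.]), array([606.,  42., 280.])]
[array([602.,  14., 278.]), array([605.,  13., 279.]), array([609.,  12., 279.])]
panel [560. 106. 226.] [564. 193. 228.] rail [455. 107. 128.] [456.  35. 128.] arm [579. 139. 250.] [580.  -5. 249.]
```

Request:
{"method": "step_arm", "body": {"plan": [{"x":0,"y":0,"z":0,"rx":0.9,"ry":0,"rz":0},{"x":0,"y":0,"z":0,"rx":0.83,"ry":0,"rz":0},{"x":-0.16,"y":0.6,"z":0,"rx":0,"ry":0,"rz":0},{"x":0,"y":0.6,"z":0,"rx":0,"ry":0,"rz":0},{"x":0,"y":0.59,"z":0,"rx":0,"ry":0,"rz":0},{"x":0,"y":0,"z":0.8,"rx":0,"ry":0,"rz":0},{"x":0,"y":0,"z":0.8,"rx":0,"ry":0,"rz":0},{"x":0,"y":0,"z":0.8,"rx":0,"ry":0,"rz":0},{"x":0,"y":0,"z":0.57,"rx":0,"ry":0,"rz":0},{"x":0,"y":0,"z":0,"rx":0,"ry":0,"rz":0}]}}

```text
t: 4.32
eef_pos: [580.4, 66.4, 301.8]
tcp_rot: [2.45, -0.0, 1.577]
ft_force: [-0.6, 0.5, -0.9]
opening: 0.472
grip_force: 0.0
```

```bash
python3 - <<'E'
from h import *
import pickle
s=state(); print(s['joints'].round(2),s['eef_pos'].round(1),s['tcp_rot'].round(3),s['opening'])
c=read_camera('wrist'); save(c,'w2'); W=cloud(c)
R=Ro.from_euler('xyz',s['tcp_rot']).as_matrix()
T=(W-s['eef_pos'])@R
m=(W[...,2]>262)&(W[...,2]<295)&(W[...,0]>585)&(W[...,0]<625)&(W[...,1]>5)&(W[...,1]<128)
P=W[m];print(m.sum(),P.mean(0),np.percentile(P,[3,97],axis=0)); Q=T[m]; print(Q.mean(0),np.percentile(Q,[3,97],axis=0))
cc=-np.array(c['R']).T@c['t']; print('cam',cc)
cam_t=(cc-s['eef_pos'])@R; print(cam_t)
E
```

```text
[-0.    0.09  2.01  0.01  0.35 -0.02] [580.4  66.4 301.8] [ 2.45  -0.     1.577] 0.4721193441871104
1902 [603.57822099  78.79619125 276.82378127] [[600.3092939   27.59355801 271.10558674]
 [609.50090165 125.20622796 279.72988596]]
[12.29628533  1.93775992 34.07874394] [[-38.90013802  -3.63343301  32.03929122]
 [ 58.70256677   7.5716031   37.34100497]]
cam [450.93280658 131.80244723 457.21269639]
[  66.22425684   -0.30006204 -202.00855444]
```

View pics/w2.png

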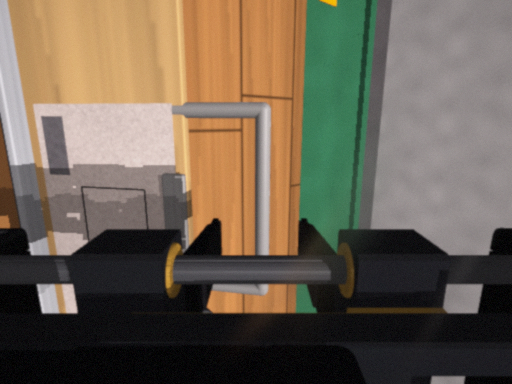

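Bar centre is at column 263 between fingertips at 213 and 308, about 2 mm off-centre and 38 mm ahead of the TCP.

Request:
{"method": "step_arm", "body": {"plan": [{"x":0,"y":0.06,"z":0.3,"rx":0,"ry":0,"rz":0},{"x":0,"y":0,"z":0.3,"rx":0,"ry":0,"rz":0},{"x":0,"y":0,"z":0.3,"rx":0,"ry":0,"rz":0},{"x":0,"y":0,"z":0.3,"rx":0,"ry":0,"rz":0},{"x":0,"y":0,"z":0.3,"rx":0,"ry":0,"rz":0},{"x":0,"y":0,"z":0.3,"rx":0,"ry":0,"rz":0},{"x":0,"y":0,"z":0.28,"rx":0,"ry":0,"rz":0},{"x":0,"y":0,"z":0.2,"rx":0,"ry":0,"rz":0},{"x":0,"y":0,"z":0,"rx":0,"ry":0,"rz":0},{"x":0,"y":0,"z":0,"rx":0,"ry":0,"rz":0}]}}

```text
t: 5.2
eef_pos: [617.6, 66.7, 261.3]
tcp_rot: [2.445, -0.0, 1.577]
ft_force: [0.6, 0.3, 0.8]
opening: 0.475
grip_force: 0.0
```

Request:
{"method": "step_arm", "body": {"plan": [{"x":0,"y":0,"z":0,"rx":0,"ry":0,"rz":0},{"x":0,"y":0,"z":0,"rx":0,"ry":0,"rz":0},{"x":0,"y":0,"z":0,"rx":0,"ry":0,"rz":0},{"x":0,"y":0,"z":0,"rx":0,"ry":0,"rz":0},{"x":0,"y":0,"z":0,"rx":0,"ry":0,"rz":0},{"x":0,"y":0,"z":0,"rx":0,"ry":0,"rz":0},{"x":0,"y":0,"z":0,"rx":0,"ry":0,"rz":0},{"x":0,"y":0,"z":0,"rx":0,"ry":0,"rz":0},{"x":0,"y":0,"z":0,"rx":0,"ry":0,"rz":0},{"x":0,"y":0,"z":0,"rx":0,"ry":0,"rz":0}], "jaw": 1}}

```text
t: 6.03
eef_pos: [617.6, 66.7, 261.6]
tcp_rot: [2.445, -0.0, 1.577]
ft_force: [-0.5, -0.4, -0.1]
opening: 0.007
grip_force: 0.0
```

```bash
python3 - <<'E'
from h import *
c=read_camera('wrist'); save(c,'w3'); W=cloud(c)
s=read_camera('scene'); cv2.imwrite('pics/s2.png',cv2.resize(s['image'][120:280,160:380,::-1],None,fx=3,fy=3))
R=Ro.from_euler('xyz',state()['tcp_rot']).as_matrix(); T=(W-state()['eef_pos'])@R
for v in (120,150,200,225): print([T[v,u].round(0) for u in range(225,285,6)])
E
```

```text
[array([ 66., -54., 296.]), array([ 66., -45., 304.]), array([ 66., -36., 312.]), array([ 66., -27., 318.]), array([ 66.,  -6., -17.]), array([ 66.,  -3., -21.]), array([ 66.,   1., -21.]), array([ 66.,   4., -19.]), array([ 66.,  25., 362.]), array([ 66.,  36., 372.])]
[array([ 19., -55., 294.]), array([ 18., -46., 302.]), array([ 17., -37., 310.]), array([ 17., -28., 319.]), array([ 49.,  -6., -18.]), array([ 49.,  -3., -22.]), array([ 49.,   1., -21.]), array([ 49.,   4., -20.]), array([ 12.,  25., 362.]), array([ 12.,  37., 371.])]
[array([-63., -57., 291.]), array([-66., -48., 301.]), array([-68., -38., 308.]), array([-70., -29., 318.]), array([ 18.,  -7., -18.]), array([ 19.,  -3., -21.]), array([ 19.,   1., -23.]), array([ 18.,   5., -19.]), array([-83.,  26., 364.]), array([-85.,  38., 374.])]
[array([-108.,  -59.,  292.]), array([-110.,  -49.,  299.]), array([-113.,  -39.,  309.]), array([-116.,  -29.,  316.]), array([ 11.,  -6., -46.]), array([ 11.,  -3., -45.]), array([  9.,   1., -40.]), array([ 10.,   4., -43.]), array([-133.,   27.,  364.]), array([-137.,   39.,  374.])]
```

View pics/w3.png

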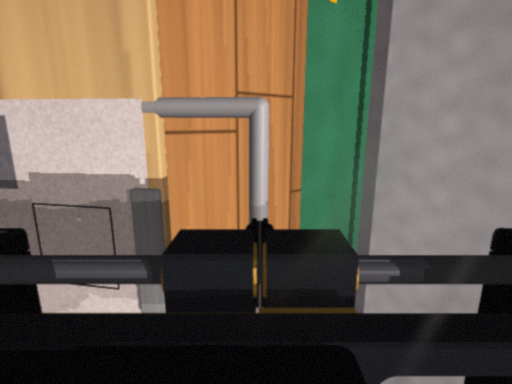

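View pics/s2.png

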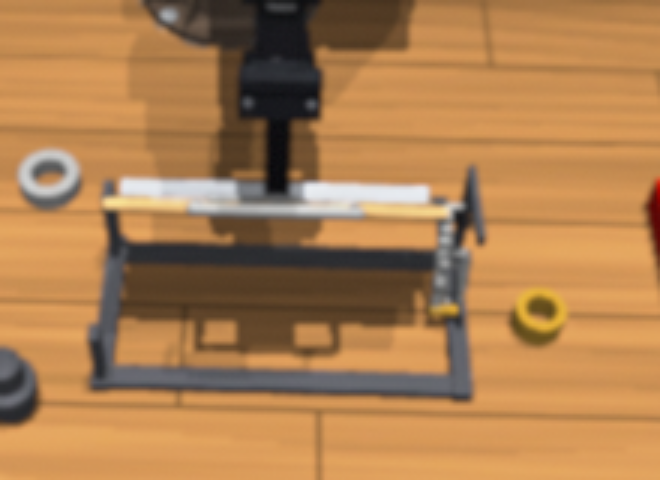

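The wrist view shows the fingers shut at (260,225) over the bar, with the bar still at column 260. In the scene crop the finger ends at about (278,190), above the bar at row 208, so the fingers closed on nothing. I'll check the calibration by projecting the TCP.

```bash
python3 - <<'E'
from h import *
s=state(); R=Ro.from_euler('xyz',s['tcp_rot']).as_matrix(); print(R.round(3), s['joints'].round(3))
for n in('scene','wrist'):
    c=read_camera(n); f=192/np.tan(np.radians(c['vfov'])/2)
    def pr(p):
        q=np.array(c['R'])@p+c['t']; return (f*q[0]/q[2]+c['cx'],f*q[1]/q[2]+c['cy'],q[2])
    print(n,f,[np.round(pr(s['eef_pos']+R@np.array([0,0,-d])),1) for d in (0,19,50)], 'bar',np.round(pr(np.array([605,66,273.])),1))
    W=cloud(c)
    if n=='scene':
        for v in range(176,194,2): print(v,[W[v,u].round(0).tolist() for u in (240,250,253,256,265)])
        cv2.imwrite('pics/s3.png',cv2.resize(c['image'][150:210,215:295,::-1],None,fx=8,fy=8,interpolation=2))
E
```

```text
[[-0.006  0.767  0.642]
 [ 1.     0.005  0.004]
 [ 0.     0.642 -0.767]] [-1.000e-03  1.990e-01  2.003e+00  1.900e-02  2.430e-01 -2.300e-02]
scene 407.4220457197211 [array([ 251.5,  195.5, 1106.4]), array([ 251.7,  188.7, 1102.1]), array([ 251.9,  177.4, 1095. ])] bar [ 251.4  189.3 1104.9]
176 [[329.0, 26.0, -4.0], [589.0, 61.0, 310.0], [589.0, 69.0, 310.0], [588.0, 77.0, 309.0], [328.0, 118.0, -2.0]]
178 [[342.0, 26.0, 0.0], [590.0, 61.0, 303.0], [591.0, 69.0, 305.0], [590.0, 77.0, 303.0], [336.0, 118.0, -4.0]]
180 [[452.0, 30.0, 124.0], [593.0, 62.0, 298.0], [593.0, 70.0, 298.0], [591.0, 78.0, 296.0], [349.0, 117.0, 1.0]]
182 [[463.0, 30.0, 127.0], [594.0, 62.0, 290.0], [596.0, 70.0, 293.0], [597.0, 78.0, 295.0], [460.0, 111.0, 126.0]]
184 [[466.0, 31.0, 121.0], [599.0, 62.0, 288.0], [602.0, 70.0, 292.0], [598.0, 78.0, 288.0], [463.0, 111.0, 121.0]]
186 [[558.0, 34.0, 227.0], [560.0, 62.0, 231.0], [559.0, 71.0, 229.0], [560.0, 79.0, 231.0], [503.0, 109.0, 160.0]]
188 [[605.0, 35.0, 278.0], [606.0, 62.0, 280.0], [605.0, 70.0, 279.0], [608.0, 78.0, 283.0], [603.0, 103.0, 278.0]]
190 [[610.0, 35.0, 275.0], [612.0, 62.0, 278.0], [611.0, 70.0, 278.0], [610.0, 78.0, 277.0], [610.0, 103.0, 278.0]]
192 [[403.0, 28.0, -3.0], [405.0, 64.0, 0.0], [401.0, 75.0, -4.0], [403.0, 85.0, -1.0], [611.0, 103.0, 271.0]]
wrist 306.2733610319204 [array([259.6, 218.3, 212. ]), array([259.7, 227.7, 193.6]), array([259.8, 247.6, 163.5])] bar [255.9 227.4 195.9]
```

View pics/s3.png

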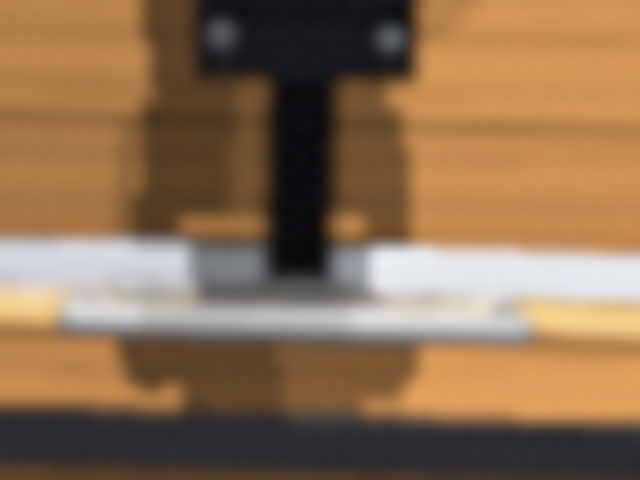

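Request:
{"method": "step_arm", "body": {"plan": [{"x":0,"y":0,"z":0,"rx":0,"ry":0,"rz":0},{"x":0,"y":0,"z":0,"rx":0,"ry":0,"rz":0},{"x":0,"y":0,"z":0,"rx":0,"ry":0,"rz":0},{"x":0,"y":0,"z":0,"rx":0,"ry":0,"rz":0},{"x":0,"y":0,"z":0,"rx":0,"ry":0,"rz":0},{"x":0,"y":0,"z":0,"rx":0,"ry":0,"rz":0},{"x":0,"y":0,"z":0,"rx":0,"ry":0,"rz":0},{"x":0,"y":0,"z":0,"rx":0,"ry":0,"rz":0},{"x":0,"y":0,"z":0,"rx":0,"ry":0,"rz":0},{"x":0,"y":0,"z":0,"rx":0,"ry":0,"rz":0}], "jaw": 0.05}}

```text
t: 7.07
eef_pos: [617.6, 66.7, 261.7]
tcp_rot: [2.445, -0.0, 1.577]
ft_force: [-1.0, -0.1, -0.8]
opening: 0.474
grip_force: 0.0
```

```bash
python3 - <<'E'
from h import *
s=state(); R=Ro.from_euler('xyz',s['tcp_rot']).as_matrix(); print(s['eef_pos'],s['opening'])
for n in('scene','wrist'):
    c=read_camera(n); W=cloud(c); T=(W-s['eef_pos'])@R
    m=(abs(T[...,0])<10)&(T[...,2]>-75)&(T[...,2]<30)&(abs(T[...,1])<60)
    P=T[m]; col=c['image'][m]; dark=col.max(1)<70
    print(n,m.sum())
    for z in range(-75,30,5):
        k=(P[:,2]>=z)&(P[:,2]<z+5); 
        if k.any(): print(z,k.sum(),'dark',(k&dark).sum(),np.round(P[k,1].min()),np.round(P[k,1].max()),np.unique(np.round(P[k&dark,1]/5)*5))
im=read_camera('scene')['image'][150:210,215:295,::-1]
im2=read_camera('top')['image'][110:190,230:300,::-1]
cv2.imwrite('pics/s4.png',np.hstack([cv2.resize(im,(400,300),interpolation=2),cv2.resize(im2,(350,300),interpolation=2)]))
E
```

```text
[617.59014515  66.6792115  261.70873242] 0.47357252288167345
scene 139
-75 10 dark 10 27.0 34.0 [25. 30. 35.]
-70 13 dark 13 29.0 34.0 [30. 35.]
-65 14 dark 14 23.0 32.0 [25. 30.]
-60 14 dark 14 28.0 33.0 [30. 35.]
-55 14 dark 14 26.0 32.0 [25. 30.]
-50 14 dark 14 25.0 32.0 [25. 30.]
-45 8 dark 8 25.0 33.0 [25. 30. 35.]
-40 13 dark 13 23.0 27.0 [25.]
-35 7 dark 7 24.0 28.0 [25. 30.]
-25 8 dark 0 -1.0 5.0 []
-20 16 dark 0 0.0 6.0 []
-15 8 dark 0 1.0 5.0 []
wrist 1277
-75 68 dark 65 -24.0 24.0 [-25.  20.  25.]
-70 66 dark 66 -24.0 24.0 [-25. -20.  20.  25.]
-65 74 dark 74 -24.0 24.0 [-25.  20.  25.]
-60 83 dark 83 -24.0 24.0 [-25.  20.  25.]
-55 85 dark 85 -24.0 24.0 [-25.  20.  25.]
-50 91 dark 91 -24.0 24.0 [-25.  20.  25.]
-45 93 dark 93 -24.0 24.0 [-25.  20.  25.]
-40 91 dark 82 -24.0 24.0 [-25.  20.  25.]
-35 56 dark 11 -24.0 24.0 [-25.  20.  25.]
-25 405 dark 3 -6.0 3.0 [-5.  5.]
-20 165 dark 2 -7.0 5.0 [-5.]
```

View pics/s4.png

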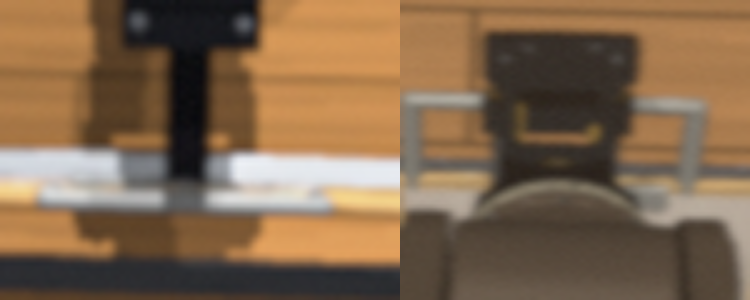

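Both cameras agree that the real fingertips end about 33 mm short of the reported TCP, and they are centred in y. So the true grasp point is about 52 mm behind the reported TCP. I advance 34 mm and close again.

Request:
{"method": "step_arm", "body": {"plan": [{"x":0,"y":0,"z":0.2,"rx":0,"ry":0,"rz":0},{"x":0,"y":0,"z":0.2,"rx":0,"ry":0,"rz":0},{"x":0,"y":0,"z":0.2,"rx":0,"ry":0,"rz":0},{"x":0,"y":0,"z":0.2,"rx":0,"ry":0,"rz":0},{"x":0,"y":0,"z":0.2,"rx":0,"ry":0,"rz":0},{"x":0,"y":0,"z":0.2,"rx":0,"ry":0,"rz":0},{"x":0,"y":0,"z":0.16,"rx":0,"ry":0,"rz":0},{"x":0,"y":0,"z":0,"rx":0,"ry":0,"rz":0},{"x":0,"y":0,"z":0,"rx":0,"ry":0,"rz":0},{"x":0,"y":0,"z":0,"rx":0,"ry":0,"rz":0}]}}

```text
t: 8.1
eef_pos: [639.4, 66.9, 235.7]
tcp_rot: [2.444, -0.0, 1.577]
ft_force: [0.6, -0.1, -1.0]
opening: 0.475
grip_force: 0.0
```

Request:
{"method": "step_arm", "body": {"plan": [{"x":0,"y":0,"z":0,"rx":0,"ry":0,"rz":0},{"x":0,"y":0,"z":0,"rx":0,"ry":0,"rz":0},{"x":0,"y":0,"z":0,"rx":0,"ry":0,"rz":0},{"x":0,"y":0,"z":0,"rx":0,"ry":0,"rz":0},{"x":0,"y":0,"z":0,"rx":0,"ry":0,"rz":0},{"x":0,"y":0,"z":0,"rx":0,"ry":0,"rz":0},{"x":0,"y":0,"z":0,"rx":0,"ry":0,"rz":0},{"x":0,"y":0,"z":0,"rx":0,"ry":0,"rz":0},{"x":0,"y":0,"z":0,"rx":0,"ry":0,"rz":0},{"x":0,"y":0,"z":0,"rx":0,"ry":0,"rz":0}], "jaw": 1}}

```text
t: 8.93
eef_pos: [638.8, 66.8, 234.9]
tcp_rot: [2.446, -0.0, 1.577]
ft_force: [-4.7, -0.5, -4.0]
opening: 0.118
grip_force: 30.0
```

```bash
cat > mv.py <<'E'
from h import *
# ev: shows board angle from grasp, tangential force; nxt(th,tilt): tool shifts to reach
s=state(); R=Ro.from_euler('xyz',s['tcp_rot']).as_matrix(); OFF=52.
def bar(): return s['eef_pos']-R[:,2]*OFF
def load():
    import json; return json.load(open('hx.json'))
def tilt(): return np.arctan2(R[0,2],-R[2,2])
E
python3 - <<'E'
from mv import *
print(s['eef_pos'],s['joints'].round(3),bar(),tilt(),s['ft_force'].round(1),s['opening'],s['grip_force'])
E
```

```text
[638.81681818  66.83914234 234.92734908] [-1.000e-03  2.660e-01  1.994e+00  2.300e-02  1.870e-01 -2.800e-02] [605.50840007  66.63460676 274.85863316] 0.6952161732507846 [-4.7 -0.5 -4. ] 0.11765824968031414 29.997043311595917
```

```bash
cat >> mv.py <<'E'
H=np.array([463.6,106.7])
def status():
    b=bar()[[0,2]]-H; th=np.arctan2(b[1],b[0]); F=s['ft_force'][[0,2]]
    print('t',round(s['t'],2),'th',th.round(4),'r',np.hypot(*b).round(1),'tilt',tilt().round(3),'Ftan',(F@[-np.sin(th),np.cos(th)]).round(1),'Frad',(F@[np.cos(th),np.sin(th)]).round(1),'op',round(s['opening'],3),'j5',s['joints'][4].round(2))
    return th
def plan(ths,tis,r=220.):
    # absolute targets per row, from measured pose
    p=s['eef_pos'][[0,2]]; t=tilt()
    for th,ti in zip(ths,tis):
        q=H+r*np.array([np.cos(th),np.sin(th)])+OFF*np.array([np.sin(ti),-np.cos(ti)])
        d=q-p; y=d@[np.cos(t),np.sin(t)]; z=d@[np.sin(t),-np.cos(t)]
        print('y %.2f z %.2f rx %.2f'%(y/25,z/25,-(ti-t)*10)); p=q;t=ti
E
python3 -c "
from mv import *
th=status(); plan(np.linspace(th,1.05,11)[1:],[tilt()]*10)"
```

```text
t 8.93 th 0.8699 r 220.0 tilt 0.695 Ftan 1.0 Frad -6.0 op 0.118 j5 0.19
y -0.03 z -0.16 rx -0.00
y -0.03 z -0.16 rx -0.00
y -0.03 z -0.15 rx -0.00
y -0.04 z -0.15 rx -0.00
y -0.04 z -0.15 rx -0.00
y -0.04 z -0.15 rx -0.00
y -0.05 z -0.15 rx -0.00
y -0.05 z -0.15 rx -0.00
y -0.05 z -0.15 rx -0.00
y -0.05 z -0.15 rx -0.00
```

Request:
{"method": "step_arm", "body": {"plan": [{"x":0,"y":-0.03,"z":-0.16,"rx":0,"ry":0,"rz":0},{"x":0,"y":-0.03,"z":-0.16,"rx":0,"ry":0,"rz":0},{"x":0,"y":-0.03,"z":-0.15,"rx":0,"ry":0,"rz":0},{"x":0,"y":-0.04,"z":-0.15,"rx":0,"ry":0,"rz":0},{"x":0,"y":-0.04,"z":-0.15,"rx":0,"ry":0,"rz":0},{"x":0,"y":-0.04,"z":-0.15,"rx":0,"ry":0,"rz":0},{"x":0,"y":-0.05,"z":-0.15,"rx":0,"ry":0,"rz":0},{"x":0,"y":-0.05,"z":-0.15,"rx":0,"ry":0,"rz":0},{"x":0,"y":-0.05,"z":-0.15,"rx":0,"ry":0,"rz":0},{"x":0,"y":-0.05,"z":-0.15,"rx":0,"ry":0,"rz":0}]}}

```text
t: 9.77
eef_pos: [606.1, 66.9, 257.5]
tcp_rot: [2.447, -0.0, 1.577]
ft_force: [-3.1, 4.7, -15.3]
opening: 0.115
grip_force: 30.0
```

```bash
python3 -c "
from mv import *
th=status(); plan(th+np.arange(1,7)*.02,[tilt()]*6)"
```

```text
t 9.77 th 1.0509 r 219.8 tilt 0.695 Ftan -5.0 Frad -14.8 op 0.115 j5 0.23
y -0.06 z -0.17 rx -0.00
y -0.07 z -0.16 rx -0.00
y -0.07 z -0.16 rx -0.00
y -0.07 z -0.16 rx -0.00
y -0.08 z -0.16 rx -0.00
y -0.08 z -0.16 rx -0.00
```

Request:
{"method": "step_arm", "body": {"plan": [{"x":0,"y":-0.03,"z":0.01,"rx":0,"ry":0,"rz":0},{"x":0,"y":-0.03,"z":0.01,"rx":0,"ry":0,"rz":0},{"x":0,"y":0,"z":0,"rx":0,"ry":0,"rz":0},{"x":0,"y":0,"z":0,"rx":0,"ry":0,"rz":0},{"x":0,"y":0,"z":0,"rx":0,"ry":0,"rz":0},{"x":0,"y":-0.03,"z":-0.08,"rx":0,"ry":0,"rz":0},{"x":0,"y":-0.03,"z":-0.08,"rx":0,"ry":0,"rz":0},{"x":0,"y":0,"z":0,"rx":0,"ry":0,"rz":0},{"x":0,"y":0,"z":0,"rx":0,"ry":0,"rz":0},{"x":0,"y":0,"z":0,"rx":0,"ry":0,"rz":0}]}}

```text
t: 10.6
eef_pos: [602.7, 66.8, 259.4]
tcp_rot: [2.443, -0.0, 1.577]
ft_force: [-1.7, 4.2, -9.1]
opening: 0.119
grip_force: 30.0
```

```bash
python3 -c "
from mv import *
th=status(); plan(th+np.arange(1,5)*.02,[tilt()]*6,219)"
```

```text
t 10.6 th 1.0687 r 219.7 tilt 0.698 Ftan -2.9 Frad -8.8 op 0.119 j5 0.23
y -0.09 z -0.15 rx -0.00
y -0.07 z -0.16 rx -0.00
y -0.07 z -0.16 rx -0.00
y -0.07 z -0.16 rx -0.00
```

Request:
{"method": "step_arm", "body": {"plan": [{"x":0,"y":-0.04,"z":-0.08,"rx":0,"ry":0,"rz":0},{"x":0,"y":-0.04,"z":-0.08,"rx":0,"ry":0,"rz":0},{"x":0,"y":-0.04,"z":-0.08,"rx":0,"ry":0,"rz":0},{"x":0,"y":0,"z":0,"rx":0,"ry":0,"rz":0},{"x":0,"y":0,"z":0,"rx":0,"ry":0,"rz":0},{"x":0,"y":0,"z":0,"rx":0,"ry":0,"rz":0},{"x":0,"y":0,"z":0,"rx":0,"ry":0,"rz":0},{"x":0,"y":0,"z":0,"rx":0,"ry":0,"rz":0},{"x":0,"y":0,"z":0,"rx":0,"ry":0,"rz":0},{"x":0,"y":0,"z":0,"rx":0,"ry":0,"rz":0}]}}

```text
t: 11.43
eef_pos: [597.0, 66.8, 262.6]
tcp_rot: [2.442, -0.0, 1.577]
ft_force: [-1.6, 4.7, -7.1]
opening: 0.118
grip_force: 30.0
```

```bash
python3 -c "
from mv import *
th=status(); plan(th+np.arange(1,5)*.01,[tilt()]*6,219)"
```

```text
t 11.43 th 1.0986 r 219.7 tilt 0.699 Ftan -1.8 Frad -7.1 op 0.118 j5 0.23
y -0.06 z -0.07 rx -0.00
y -0.04 z -0.08 rx -0.00
y -0.04 z -0.08 rx -0.00
y -0.04 z -0.08 rx -0.00
```

Request:
{"method": "step_arm", "body": {"plan": [{"x":0,"y":-0.05,"z":-0.08,"rx":0,"ry":0,"rz":0},{"x":0,"y":-0.04,"z":-0.08,"rx":0,"ry":0,"rz":0},{"x":0,"y":-0.04,"z":-0.08,"rx":0,"ry":0,"rz":0},{"x":0,"y":0,"z":0,"rx":0,"ry":0,"rz":0},{"x":0,"y":0,"z":0,"rx":0,"ry":0,"rz":0},{"x":0,"y":0,"z":0,"rx":0,"ry":0,"rz":0},{"x":0,"y":0,"z":0,"rx":0,"ry":0,"rz":0},{"x":0,"y":0,"z":0,"rx":0,"ry":0,"rz":0},{"x":0,"y":0,"z":0,"rx":0,"ry":0,"rz":0},{"x":0,"y":0,"z":0,"rx":0,"ry":0,"rz":0}]}}

```text
t: 12.27
eef_pos: [591.0, 66.8, 265.6]
tcp_rot: [2.441, -0.0, 1.577]
ft_force: [-0.1, 5.6, -5.8]
opening: 0.118
grip_force: 30.0
```

```bash
python3 -c "
from mv import *
th=status(); plan(th+np.arange(1,5)*.01,[tilt()]*6,219)"
```

```text
t 12.27 th 1.1291 r 219.7 tilt 0.701 Ftan -2.4 Frad -5.3 op 0.118 j5 0.23
y -0.06 z -0.07 rx -0.00
y -0.04 z -0.08 rx -0.00
y -0.04 z -0.08 rx -0.00
y -0.04 z -0.08 rx -0.00
```

Request:
{"method": "step_arm", "body": {"plan": [{"x":0,"y":-0.05,"z":-0.08,"rx":0,"ry":0,"rz":0},{"x":0,"y":-0.05,"z":-0.08,"rx":0,"ry":0,"rz":0},{"x":0,"y":-0.04,"z":-0.08,"rx":0,"ry":0,"rz":0},{"x":0,"y":0,"z":0,"rx":0,"ry":0,"rz":0},{"x":0,"y":0,"z":0,"rx":0,"ry":0,"rz":0},{"x":0,"y":0,"z":0,"rx":0,"ry":0,"rz":0},{"x":0,"y":0,"z":0,"rx":0,"ry":0,"rz":0},{"x":0,"y":0,"z":0,"rx":0,"ry":0,"rz":0},{"x":0,"y":0,"z":0,"rx":0,"ry":0,"rz":0},{"x":0,"y":0,"z":0,"rx":0,"ry":0,"rz":0}]}}

```text
t: 13.1
eef_pos: [584.9, 66.8, 268.6]
tcp_rot: [2.439, -0.0, 1.577]
ft_force: [0.8, 7.0, -3.0]
opening: 0.119
grip_force: 30.0
```

```bash
python3 -c "
from mv import *
th=status(); plan(th+np.arange(1,5)*.01,[tilt()]*6,219)"
```

```text
t 13.1 th 1.1601 r 219.8 tilt 0.702 Ftan -1.9 Frad -2.4 op 0.119 j5 0.24
y -0.07 z -0.06 rx -0.00
y -0.04 z -0.08 rx -0.00
y -0.04 z -0.08 rx -0.00
y -0.04 z -0.08 rx -0.00
```

Request:
{"method": "step_arm", "body": {"plan": [{"x":0,"y":-0.05,"z":-0.08,"rx":0,"ry":0,"rz":0},{"x":0,"y":-0.05,"z":-0.07,"rx":0,"ry":0,"rz":0},{"x":0,"y":-0.04,"z":-0.08,"rx":0,"ry":0,"rz":0},{"x":0,"y":0,"z":0,"rx":0,"ry":0,"rz":0},{"x":0,"y":0,"z":0,"rx":0,"ry":0,"rz":0},{"x":0,"y":0,"z":0,"rx":0,"ry":0,"rz":0},{"x":0,"y":0,"z":0,"rx":0,"ry":0,"rz":0},{"x":0,"y":0,"z":0,"rx":0,"ry":0,"rz":0},{"x":0,"y":0,"z":0,"rx":0,"ry":0,"rz":0},{"x":0,"y":0,"z":0,"rx":0,"ry":0,"rz":0}]}}

```text
t: 13.93
eef_pos: [578.9, 66.8, 271.2]
tcp_rot: [2.438, -0.0, 1.577]
ft_force: [0.2, 6.9, -2.0]
opening: 0.119
grip_force: 30.0
```

```bash
python3 -c "
from mv import *
th=status(); plan(th+np.arange(1,5)*.01,[tilt()]*6,219.5)"
```

```text
t 13.93 th 1.1901 r 219.9 tilt 0.703 Ftan -0.9 Frad -1.8 op 0.119 j5 0.24
y -0.05 z -0.07 rx -0.00
y -0.04 z -0.08 rx -0.00
y -0.04 z -0.08 rx -0.00
y -0.04 z -0.08 rx -0.00
```

Request:
{"method": "step_arm", "body": {"plan": [{"x":0,"y":-0.05,"z":-0.08,"rx":0,"ry":0,"rz":0},{"x":0,"y":-0.04,"z":-0.07,"rx":0,"ry":0,"rz":0},{"x":0,"y":-0.04,"z":-0.08,"rx":0,"ry":0,"rz":0},{"x":0,"y":0,"z":0,"rx":0,"ry":0,"rz":0},{"x":0,"y":0,"z":0,"rx":0,"ry":0,"rz":0},{"x":0,"y":0,"z":0,"rx":0,"ry":0,"rz":0},{"x":0,"y":0,"z":0,"rx":0,"ry":0,"rz":0},{"x":0,"y":0,"z":0,"rx":0,"ry":0,"rz":0},{"x":0,"y":0,"z":0,"rx":0,"ry":0,"rz":0},{"x":0,"y":0,"z":0,"rx":0,"ry":0,"rz":0}]}}

```text
t: 14.77
eef_pos: [572.8, 66.9, 273.6]
tcp_rot: [2.438, -0.0, 1.577]
ft_force: [0.3, 8.5, -2.6]
opening: 0.116
grip_force: 30.0
```

```bash
python3 -c "
from mv import *
th=status(); plan(th+np.arange(1,5)*.01,[tilt()]*6,219.5)"
```

```text
t 14.77 th 1.2201 r 219.9 tilt 0.704 Ftan -1.1 Frad -2.3 op 0.116 j5 0.25
y -0.06 z -0.07 rx -0.00
y -0.04 z -0.08 rx -0.00
y -0.05 z -0.08 rx -0.00
y -0.05 z -0.07 rx -0.00
```

Request:
{"method": "step_arm", "body": {"plan": [{"x":0.03,"y":-0.05,"z":-0.08,"rx":0,"ry":0,"rz":0},{"x":0.03,"y":-0.05,"z":-0.07,"rx":0,"ry":0,"rz":0},{"x":0.01,"y":-0.05,"z":-0.08,"rx":0,"ry":0,"rz":0},{"x":0,"y":0,"z":0,"rx":0,"ry":0,"rz":0},{"x":0,"y":0,"z":0,"rx":0,"ry":0,"rz":0},{"x":0,"y":0,"z":0,"rx":0,"ry":0,"rz":0},{"x":0,"y":0,"z":0,"rx":0,"ry":0,"rz":0},{"x":0,"y":0,"z":0,"rx":0,"ry":0,"rz":0},{"x":0,"y":0,"z":0,"rx":0,"ry":0,"rz":0},{"x":0,"y":0,"z":0,"rx":0,"ry":0,"rz":0}]}}

```text
t: 15.6
eef_pos: [566.7, 67.2, 275.8]
tcp_rot: [2.437, 0.0, 1.576]
ft_force: [4.9, -6.5, -0.7]
opening: 0.116
grip_force: 30.0
```

```bash
python3 -c "
from mv import *
th=status(); plan(th+np.arange(1,5)*.01,[tilt()]*6,219.5)"
```

```text
t 15.6 th 1.2498 r 220.0 tilt 0.704 Ftan -4.9 Frad 0.9 op 0.116 j5 0.25
y -0.06 z -0.06 rx -0.00
y -0.05 z -0.07 rx -0.00
y -0.05 z -0.07 rx -0.00
y -0.05 z -0.07 rx -0.00
```

Request:
{"method": "step_arm", "body": {"plan": [{"x":-0.03,"y":-0.04,"z":-0.06,"rx":0,"ry":0,"rz":0},{"x":0,"y":0,"z":0,"rx":0,"ry":0,"rz":0},{"x":0,"y":0,"z":0,"rx":0,"ry":0,"rz":0},{"x":0,"y":0,"z":0,"rx":0,"ry":0,"rz":0},{"x":0,"y":0,"z":0,"rx":0,"ry":0,"rz":0},{"x":0,"y":0,"z":0,"rx":0,"ry":0,"rz":0},{"x":0,"y":0,"z":0,"rx":0,"ry":0,"rz":0},{"x":0,"y":0,"z":0,"rx":0,"ry":0,"rz":0},{"x":0,"y":0,"z":0,"rx":0,"ry":0,"rz":0},{"x":0,"y":0,"z":0,"rx":0,"ry":0,"rz":0}]}}

```text
t: 16.43
eef_pos: [565.1, 67.1, 276.4]
tcp_rot: [2.437, -0.0, 1.576]
ft_force: [7.0, 0.5, -2.7]
opening: 0.117
grip_force: 30.0
```

```bash
python3 -c "
from mv import *
th=status()"
```

```text
t 16.43 th 1.2577 r 220.0 tilt 0.705 Ftan -7.5 Frad -0.4 op 0.117 j5 0.25
```

The stop has been met: force rises about 2 N/mm at θ≈1.25, now about 6 N above baseline. One more millimetre gives margin on the throw, then hold.

Request:
{"method": "step_arm", "body": {"plan": [{"x":0,"y":-0.025,"z":-0.035,"rx":0,"ry":0,"rz":0},{"x":0,"y":0,"z":0,"rx":0,"ry":0,"rz":0},{"x":0,"y":0,"z":0,"rx":0,"ry":0,"rz":0},{"x":0,"y":0,"z":0,"rx":0,"ry":0,"rz":0},{"x":0,"y":0,"z":0,"rx":0,"ry":0,"rz":0},{"x":0,"y":0,"z":0,"rx":0,"ry":0,"rz":0},{"x":0,"y":0,"z":0,"rx":0,"ry":0,"rz":0},{"x":0,"y":0,"z":0,"rx":0,"ry":0,"rz":0},{"x":0,"y":0,"z":0,"rx":0,"ry":0,"rz":0},{"x":0,"y":0,"z":0,"rx":0,"ry":0,"rz":0}]}}

```text
t: 17.27
eef_pos: [564.1, 67.1, 276.7]
tcp_rot: [2.437, 0.0, 1.576]
ft_force: [6.2, 1.1, -1.5]
opening: 0.117
grip_force: 30.0
```

```bash
python3 -c "
from mv import *
th=status(); plan(np.linspace(th,0.95,11)[1:],[tilt()]*10,219.8)"
```

```text
t 17.27 th 1.2623 r 220.0 tilt 0.705 Ftan -6.4 Frad 0.5 op 0.117 j5 0.25
y 0.13 z 0.24 rx -0.00
y 0.13 z 0.24 rx -0.00
y 0.13 z 0.24 rx -0.00
y 0.12 z 0.25 rx -0.00
y 0.11 z 0.25 rx -0.00
y 0.10 z 0.25 rx -0.00
y 0.10 z 0.26 rx -0.00
y 0.09 z 0.26 rx -0.00
y 0.08 z 0.26 rx -0.00
y 0.07 z 0.27 rx -0.00
```

Request:
{"method": "step_arm", "body": {"plan": [{"x":0,"y":-0.03,"z":-0.04,"rx":0,"ry":0,"rz":0},{"x":0,"y":0,"z":0,"rx":0,"ry":0,"rz":0},{"x":0,"y":0,"z":0,"rx":0,"ry":0,"rz":0},{"x":0,"y":0,"z":0,"rx":0,"ry":0,"rz":0},{"x":0,"y":0,"z":0,"rx":0,"ry":0,"rz":0},{"x":0,"y":0,"z":0,"rx":0,"ry":0,"rz":0},{"x":0,"y":0,"z":0,"rx":0,"ry":0,"rz":0},{"x":0,"y":0,"z":0,"rx":0,"ry":0,"rz":0},{"x":0,"y":0,"z":0,"rx":0,"ry":0,"rz":0},{"x":0,"y":0,"z":0,"rx":0,"ry":0,"rz":0}]}}

```text
t: 18.1
eef_pos: [563.0, 67.1, 277.1]
tcp_rot: [2.436, 0.0, 1.576]
ft_force: [7.9, -0.3, -2.6]
opening: 0.119
grip_force: 30.0
```

```bash
python3 -c "
from mv import *
th=status(); plan(np.linspace(th,0.95,11)[1:],[tilt()]*10,219.8)"
```

```text
t 18.1 th 1.2675 r 220.0 tilt 0.705 Ftan -8.3 Frad -0.1 op 0.119 j5 0.25
y 0.14 z 0.24 rx -0.00
y 0.14 z 0.24 rx -0.00
y 0.13 z 0.25 rx -0.00
y 0.12 z 0.25 rx -0.00
y 0.11 z 0.25 rx -0.00
y 0.11 z 0.26 rx -0.00
y 0.10 z 0.26 rx -0.00
y 0.09 z 0.26 rx -0.00
y 0.08 z 0.27 rx -0.00
y 0.07 z 0.27 rx -0.00
```

Request:
{"method": "step_arm", "body": {"plan": [{"x":0,"y":0.14,"z":0.24,"rx":0,"ry":0,"rz":0},{"x":0,"y":0.14,"z":0.24,"rx":0,"ry":0,"rz":0},{"x":0,"y":0.13,"z":0.25,"rx":0,"ry":0,"rz":0},{"x":0,"y":0.12,"z":0.25,"rx":0,"ry":0,"rz":0},{"x":0,"y":0.11,"z":0.25,"rx":0,"ry":0,"rz":0},{"x":0,"y":0.11,"z":0.26,"rx":0,"ry":0,"rz":0},{"x":0,"y":0.1,"z":0.26,"rx":0,"ry":0,"rz":0},{"x":0,"y":0.09,"z":0.26,"rx":0,"ry":0,"rz":0},{"x":0,"y":0.08,"z":0.27,"rx":0,"ry":0,"rz":0},{"x":0,"y":0.07,"z":0.27,"rx":0,"ry":0,"rz":0}]}}

```text
t: 18.93
eef_pos: [625.2, 67.0, 245.6]
tcp_rot: [2.437, 0.0, 1.576]
ft_force: [3.4, -6.8, 7.0]
opening: 0.118
grip_force: 30.0
```

```bash
python3 -c "
from mv import *
th=status(); plan(np.linspace(th,0.865,8)[1:],[tilt()]*10,219.5)"
```

```text
t 18.93 th 0.9489 r 219.6 tilt 0.705 Ftan 1.3 Frad 7.7 op 0.118 j5 0.19
y 0.02 z 0.10 rx -0.00
y 0.02 z 0.10 rx -0.00
y 0.02 z 0.10 rx -0.00
y 0.02 z 0.10 rx -0.00
y 0.02 z 0.10 rx -0.00
y 0.02 z 0.10 rx -0.00
y 0.02 z 0.10 rx -0.00
```

Request:
{"method": "step_arm", "body": {"plan": [{"x":0,"y":0.04,"z":0.1,"rx":0,"ry":0,"rz":0},{"x":0,"y":0.04,"z":0.1,"rx":0,"ry":0,"rz":0},{"x":0,"y":0.04,"z":0.1,"rx":0,"ry":0,"rz":0},{"x":0,"y":0.02,"z":0.1,"rx":0,"ry":0,"rz":0},{"x":0,"y":0.02,"z":0.1,"rx":0,"ry":0,"rz":0},{"x":0,"y":0.02,"z":0.1,"rx":0,"ry":0,"rz":0},{"x":0,"y":0.02,"z":0.1,"rx":0,"ry":0,"rz":0},{"x":0,"y":0,"z":0.05,"rx":0,"ry":0,"rz":0},{"x":0,"y":0,"z":0,"rx":0,"ry":0,"rz":0},{"x":0,"y":0,"z":0,"rx":0,"ry":0,"rz":0}]}}

```text
t: 19.77
eef_pos: [640.3, 66.9, 233.6]
tcp_rot: [2.439, 0.0, 1.576]
ft_force: [3.7, -5.9, 3.1]
opening: 0.119
grip_force: 30.0
```

```bash
python3 -c "
from mv import *
th=status(); plan(np.linspace(th,0.845,4)[1:],[tilt()]*10,221)"
```

```text
t 19.77 th 0.8611 r 219.7 tilt 0.703 Ftan -0.8 Frad 4.8 op 0.119 j5 0.17
y 0.06 z 0.04 rx -0.00
y 0.01 z 0.05 rx -0.00
y 0.01 z 0.05 rx -0.00
```

Request:
{"method": "step_arm", "body": {"plan": [{"x":-0.02,"y":0.05,"z":0.04,"rx":0,"ry":0,"rz":0},{"x":0,"y":0.01,"z":0.05,"rx":0,"ry":0,"rz":0},{"x":0,"y":0.01,"z":0.05,"rx":0,"ry":0,"rz":0},{"x":0,"y":0,"z":0,"rx":0,"ry":0,"rz":0},{"x":0,"y":0,"z":0,"rx":0,"ry":0,"rz":0},{"x":0,"y":0,"z":0,"rx":0,"ry":0,"rz":0},{"x":0,"y":0,"z":0,"rx":0,"ry":0,"rz":0},{"x":0,"y":0,"z":0,"rx":0,"ry":0,"rz":0},{"x":0,"y":0,"z":0,"rx":0,"ry":0,"rz":0},{"x":0,"y":0,"z":0,"rx":0,"ry":0,"rz":0}]}}

```text
t: 20.6
eef_pos: [643.1, 66.9, 231.2]
tcp_rot: [2.441, 0.0, 1.576]
ft_force: [4.0, -4.8, 2.2]
opening: 0.118
grip_force: 30.0
```

```bash
python3 -c "
from mv import *
th=status(); plan(np.linspace(th,0.6,11)[1:],np.linspace(tilt(),.5,11)[1:],220.3)"
```

```text
t 20.6 th 0.8443 r 219.7 tilt 0.7 Ftan -1.5 Frad 4.3 op 0.118 j5 0.17
y 0.01 z 0.21 rx 0.20
y -0.01 z 0.21 rx 0.20
y -0.02 z 0.21 rx 0.20
y -0.02 z 0.21 rx 0.20
y -0.02 z 0.21 rx 0.20
y -0.02 z 0.21 rx 0.20
y -0.02 z 0.21 rx 0.20
y -0.02 z 0.21 rx 0.20
y -0.02 z 0.21 rx 0.20
y -0.02 z 0.21 rx 0.20
```

The pawl is clear, since θ is well below the fourth notch with no downward resistance. Lowering on.

Request:
{"method": "step_arm", "body": {"plan": [{"x":0,"y":0.01,"z":0.21,"rx":0.2,"ry":0,"rz":0},{"x":0,"y":-0.01,"z":0.21,"rx":0.2,"ry":0,"rz":0},{"x":0,"y":-0.02,"z":0.21,"rx":0.2,"ry":0,"rz":0},{"x":0,"y":-0.02,"z":0.21,"rx":0.2,"ry":0,"rz":0},{"x":0,"y":-0.02,"z":0.21,"rx":0.2,"ry":0,"rz":0},{"x":0,"y":-0.02,"z":0.21,"rx":0.2,"ry":0,"rz":0},{"x":0,"y":-0.02,"z":0.21,"rx":0.2,"ry":0,"rz":0},{"x":0,"y":-0.02,"z":0.21,"rx":0.2,"ry":0,"rz":0},{"x":0,"y":-0.02,"z":0.21,"rx":0.2,"ry":0,"rz":0},{"x":0,"y":-0.02,"z":0.21,"rx":0.2,"ry":0,"rz":0}]}}

```text
t: 21.43
eef_pos: [670.0, 66.8, 185.7]
tcp_rot: [2.642, 0.001, 1.576]
ft_force: [5.2, -5.8, 2.6]
opening: 0.115
grip_force: 30.0
```

```bash
python3 -c "
from mv import *
th=status(); plan(np.linspace(th,0.3,11)[1:],np.linspace(tilt(),.25,11)[1:],220.3)"
```

```text
t 21.43 th 0.6015 r 220.2 tilt 0.5 Ftan -0.8 Frad 5.7 op 0.115 j5 0.41
y -0.02 z 0.26 rx 0.25
y -0.03 z 0.26 rx 0.25
y -0.03 z 0.26 rx 0.25
y -0.03 z 0.26 rx 0.25
y -0.03 z 0.26 rx 0.25
y -0.04 z 0.26 rx 0.25
y -0.04 z 0.26 rx 0.25
y -0.04 z 0.26 rx 0.25
y -0.04 z 0.26 rx 0.25
y -0.04 z 0.26 rx 0.25
```

Request:
{"method": "step_arm", "body": {"plan": [{"x":-0.02,"y":0.02,"z":0.26,"rx":0.25,"ry":0,"rz":0},{"x":0,"y":-0.02,"z":0.26,"rx":0.25,"ry":0,"rz":0},{"x":0,"y":-0.03,"z":0.26,"rx":0.25,"ry":0,"rz":0},{"x":0,"y":-0.03,"z":0.26,"rx":0.25,"ry":0,"rz":0},{"x":0,"y":-0.03,"z":0.26,"rx":0.25,"ry":0,"rz":0},{"x":0,"y":-0.04,"z":0.26,"rx":0.25,"ry":0,"rz":0},{"x":0,"y":-0.04,"z":0.26,"rx":0.25,"ry":0,"rz":0},{"x":0,"y":-0.04,"z":0.26,"rx":0.25,"ry":0,"rz":0},{"x":0,"y":-0.04,"z":0.26,"rx":0.25,"ry":0,"rz":0},{"x":0,"y":-0.04,"z":0.26,"rx":0.25,"ry":0,"rz":0}]}}

```text
t: 22.27
eef_pos: [687.1, 66.6, 122.2]
tcp_rot: [2.893, 0.001, 1.577]
ft_force: [4.0, -3.9, 0.2]
opening: 0.117
grip_force: 30.0
```

```bash
python3 -c "
from mv import *
th=status(); plan(np.linspace(th,0.07,11)[1:],np.linspace(tilt(),.06,11)[1:],221)"
```

```text
t 22.27 th 0.3031 r 220.7 tilt 0.248 Ftan -1.0 Frad 3.9 op 0.117 j5 0.68
y -0.02 z 0.20 rx 0.19
y -0.03 z 0.21 rx 0.19
y -0.03 z 0.21 rx 0.19
y -0.03 z 0.21 rx 0.19
y -0.03 z 0.21 rx 0.19
y -0.03 z 0.21 rx 0.19
y -0.04 z 0.21 rx 0.19
y -0.04 z 0.21 rx 0.19
y -0.04 z 0.21 rx 0.19
y -0.04 z 0.21 rx 0.19
```

Request:
{"method": "step_arm", "body": {"plan": [{"x":0,"y":0,"z":0.2,"rx":0.19,"ry":0,"rz":0},{"x":0,"y":-0.02,"z":0.21,"rx":0.19,"ry":0,"rz":0},{"x":0,"y":-0.03,"z":0.21,"rx":0.19,"ry":0,"rz":0},{"x":0,"y":-0.03,"z":0.21,"rx":0.19,"ry":0,"rz":0},{"x":0,"y":-0.03,"z":0.21,"rx":0.19,"ry":0,"rz":0},{"x":0,"y":-0.03,"z":0.21,"rx":0.19,"ry":0,"rz":0},{"x":0,"y":-0.03,"z":0.21,"rx":0.19,"ry":0,"rz":0},{"x":0,"y":-0.04,"z":0.21,"rx":0.19,"ry":0,"rz":0},{"x":0,"y":-0.04,"z":0.21,"rx":0.19,"ry":0,"rz":0},{"x":0,"y":-0.04,"z":0.21,"rx":0.19,"ry":0,"rz":0}]}}

```text
t: 23.1
eef_pos: [687.3, 66.5, 69.0]
tcp_rot: [3.085, 0.001, 1.577]
ft_force: [1.7, -4.8, -1.3]
opening: 0.118
grip_force: 30.0
```

```bash
python3 -c "
from mv import *
th=status(); plan(np.linspace(th,0.0,9)[1:],np.linspace(tilt(),.0,9)[1:],221)"
```

```text
t 23.1 th 0.0643 r 221.2 tilt 0.056 Ftan -1.4 Frad 1.6 op 0.118 j5 0.87
y -0.02 z 0.07 rx 0.07
y -0.01 z 0.07 rx 0.07
y -0.01 z 0.07 rx 0.07
y -0.01 z 0.07 rx 0.07
y -0.01 z 0.07 rx 0.07
y -0.01 z 0.07 rx 0.07
y -0.01 z 0.07 rx 0.07
y -0.01 z 0.07 rx 0.07
```

Request:
{"method": "step_arm", "body": {"plan": [{"x":0,"y":-0.01,"z":0.07,"rx":0.07,"ry":0,"rz":0},{"x":0,"y":-0.01,"z":0.07,"rx":0.07,"ry":0,"rz":0},{"x":0,"y":-0.01,"z":0.07,"rx":0.07,"ry":0,"rz":0},{"x":0,"y":-0.01,"z":0.07,"rx":0.07,"ry":0,"rz":0},{"x":0,"y":-0.01,"z":0.07,"rx":0.07,"ry":0,"rz":0},{"x":0,"y":-0.01,"z":0.07,"rx":0.07,"ry":0,"rz":0},{"x":0,"y":-0.01,"z":0.07,"rx":0.07,"ry":0,"rz":0},{"x":0,"y":0,"z":0,"rx":0,"ry":0,"rz":0},{"x":0,"y":0,"z":0,"rx":0,"ry":0,"rz":0},{"x":0,"y":0,"z":0,"rx":0,"ry":0,"rz":0}]}}

```text
t: 23.93
eef_pos: [685.2, 66.5, 56.5]
tcp_rot: [3.135, 0.001, 1.577]
ft_force: [0.5, -5.0, -2.0]
opening: 0.121
grip_force: 30.0
```

```bash
python3 -c "
from mv import *
th=status(); print(bar(),s['ft_force'])"
```

```text
t 23.93 th 0.008 r 221.3 tilt 0.006 Ftan -2.0 Frad 0.5 op 0.121 j5 0.92
[684.90786375  66.54026637 108.47824377] [ 0.53042518 -4.95697286 -1.989369  ]
```

Request:
{"method": "step_arm", "body": {"plan": [{"x":0,"y":0,"z":0.04,"rx":0,"ry":0,"rz":0},{"x":0,"y":0,"z":0.04,"rx":0,"ry":0,"rz":0},{"x":0,"y":0,"z":0.04,"rx":0,"ry":0,"rz":0},{"x":0,"y":0,"z":0,"rx":0,"ry":0,"rz":0},{"x":0,"y":0,"z":0,"rx":0,"ry":0,"rz":0},{"x":0,"y":0,"z":0,"rx":0,"ry":0,"rz":0},{"x":0,"y":0,"z":0,"rx":0,"ry":0,"rz":0},{"x":0,"y":0,"z":0,"rx":0,"ry":0,"rz":0},{"x":0,"y":0,"z":0,"rx":0,"ry":0,"rz":0},{"x":0,"y":0,"z":0,"rx":0,"ry":0,"rz":0}]}}

```text
t: 24.77
eef_pos: [685.3, 66.5, 53.5]
tcp_rot: [3.135, 0.001, 1.577]
ft_force: [-1.1, -4.9, -1.9]
opening: 0.117
grip_force: 30.0
```

```bash
python3 -c "
from mv import *
th=status(); print(bar(),s['ft_force'])"
```

```text
t 24.77 th -0.0053 r 221.4 tilt 0.006 Ftan -1.9 Frad -1.1 op 0.117 j5 0.91
[684.94711241  66.50907049 105.52576469] [-1.13157047 -4.86792286 -1.90918132]
```

Request:
{"method": "step_arm", "body": {"plan": [{"x":0,"y":0,"z":0.04,"rx":0,"ry":0,"rz":0},{"x":0,"y":0,"z":0.04,"rx":0,"ry":0,"rz":0},{"x":0,"y":0,"z":0,"rx":0,"ry":0,"rz":0},{"x":0,"y":0,"z":0,"rx":0,"ry":0,"rz":0},{"x":0,"y":0,"z":0,"rx":0,"ry":0,"rz":0},{"x":0,"y":0,"z":0,"rx":0,"ry":0,"rz":0},{"x":0,"y":0,"z":0,"rx":0,"ry":0,"rz":0},{"x":0,"y":0,"z":0,"rx":0,"ry":0,"rz":0},{"x":0,"y":0,"z":0,"rx":0,"ry":0,"rz":0},{"x":0,"y":0,"z":0,"rx":0,"ry":0,"rz":0}]}}

```text
t: 25.6
eef_pos: [685.3, 66.5, 53.0]
tcp_rot: [3.134, 0.001, 1.577]
ft_force: [-5.9, -5.4, 10.3]
opening: 0.12
grip_force: 30.0
```

```bash
python3 -c "
from mv import *
th=status(); print(bar(),s['ft_force'])"
```

```text
t 25.6 th -0.0076 r 221.4 tilt 0.007 Ftan 10.2 Frad -6.0 op 0.12 j5 0.91
[684.97169817  66.53864913 105.02377649] [-5.93626865 -5.35111818 10.25949002]
```

Flat contact is firm, and the bar reads z=105.0 as expected. I refine the hinge estimate and raise to about 0.54 rad.

```bash
sed -i 's/463.6,106.7/465.,105./' mv.py; python3 -c "
from mv import *
th=status(); plan(np.linspace(th,0.28,11)[1:],np.linspace(tilt(),.25,11)[1:],220)"
```

```text
t 25.6 th 0.0001 r 220.0 tilt 0.007 Ftan 10.3 Frad -5.9 op 0.12 j5 0.91
y 0.05 z -0.25 rx -0.24
y 0.05 z -0.25 rx -0.24
y 0.05 z -0.25 rx -0.24
y 0.05 z -0.25 rx -0.24
y 0.05 z -0.25 rx -0.24
y 0.04 z -0.25 rx -0.24
y 0.04 z -0.25 rx -0.24
y 0.04 z -0.25 rx -0.24
y 0.04 z -0.25 rx -0.24
y 0.04 z -0.25 rx -0.24
```

Request:
{"method": "step_arm", "body": {"plan": [{"x":0,"y":0.02,"z":-0.25,"rx":-0.24,"ry":0,"rz":0},{"x":0,"y":0.03,"z":-0.25,"rx":-0.24,"ry":0,"rz":0},{"x":0,"y":0.05,"z":-0.25,"rx":-0.24,"ry":0,"rz":0},{"x":0,"y":0.05,"z":-0.25,"rx":-0.24,"ry":0,"rz":0},{"x":0,"y":0.05,"z":-0.25,"rx":-0.24,"ry":0,"rz":0},{"x":0,"y":0.04,"z":-0.25,"rx":-0.24,"ry":0,"rz":0},{"x":0,"y":0.04,"z":-0.25,"rx":-0.24,"ry":0,"rz":0},{"x":0,"y":0.04,"z":-0.25,"rx":-0.24,"ry":0,"rz":0},{"x":0,"y":0.04,"z":-0.25,"rx":-0.24,"ry":0,"rz":0},{"x":0,"y":0.04,"z":-0.25,"rx":-0.24,"ry":0,"rz":0}]}}

```text
t: 26.43
eef_pos: [689.2, 66.6, 115.7]
tcp_rot: [2.891, 0.001, 1.577]
ft_force: [3.8, -5.4, -2.5]
opening: 0.117
grip_force: 30.0
```

```bash
python3 -c "
from mv import *
th=status(); plan(np.linspace(th,0.54,11)[1:],np.linspace(tilt(),.45,11)[1:],220)"
```

```text
t 26.43 th 0.2815 r 219.9 tilt 0.251 Ftan -3.5 Frad 2.9 op 0.117 j5 0.67
y 0.04 z -0.23 rx -0.20
y 0.03 z -0.23 rx -0.20
y 0.03 z -0.23 rx -0.20
y 0.03 z -0.23 rx -0.20
y 0.03 z -0.23 rx -0.20
y 0.02 z -0.23 rx -0.20
y 0.02 z -0.23 rx -0.20
y 0.02 z -0.23 rx -0.20
y 0.02 z -0.23 rx -0.20
y 0.02 z -0.23 rx -0.20
```

Request:
{"method": "step_arm", "body": {"plan": [{"x":0,"y":0.04,"z":-0.23,"rx":-0.2,"ry":0,"rz":0},{"x":0,"y":0.03,"z":-0.23,"rx":-0.2,"ry":0,"rz":0},{"x":0,"y":0.03,"z":-0.23,"rx":-0.2,"ry":0,"rz":0},{"x":0,"y":0.03,"z":-0.23,"rx":-0.2,"ry":0,"rz":0},{"x":0,"y":0.03,"z":-0.23,"rx":-0.2,"ry":0,"rz":0},{"x":0,"y":0.02,"z":-0.23,"rx":-0.2,"ry":0,"rz":0},{"x":0,"y":0.02,"z":-0.23,"rx":-0.2,"ry":0,"rz":0},{"x":0,"y":0.02,"z":-0.23,"rx":-0.2,"ry":0,"rz":0},{"x":0,"y":0.02,"z":-0.23,"rx":-0.2,"ry":0,"rz":0},{"x":0,"y":0.02,"z":-0.23,"rx":-0.2,"ry":0,"rz":0}]}}

```text
t: 27.27
eef_pos: [675.9, 66.8, 171.9]
tcp_rot: [2.691, 0.0, 1.577]
ft_force: [3.3, -4.6, -3.9]
opening: 0.119
grip_force: 30.0
```

```bash
python3 -c "
from mv import *
th=status(); plan(np.linspace(th,0.475,9)[1:],[.45]*8,220)"
```

```text
t 27.27 th 0.5433 r 220.0 tilt 0.45 Ftan -5.0 Frad 0.8 op 0.119 j5 0.46
y 0.01 z 0.07 rx 0.00
y 0.01 z 0.07 rx -0.00
y 0.01 z 0.07 rx -0.00
y 0.00 z 0.07 rx -0.00
y 0.00 z 0.08 rx -0.00
y 0.00 z 0.08 rx -0.00
y 0.00 z 0.08 rx -0.00
y 0.00 z 0.08 rx -0.00
```

Now lowering gently towards the notch.

Request:
{"method": "step_arm", "body": {"plan": [{"x":0,"y":0.01,"z":0.07,"rx":0,"ry":0,"rz":0},{"x":0,"y":0.01,"z":0.07,"rx":0,"ry":0,"rz":0},{"x":0,"y":0.01,"z":0.07,"rx":0,"ry":0,"rz":0},{"x":0,"y":0,"z":0.07,"rx":0,"ry":0,"rz":0},{"x":0,"y":0,"z":0.08,"rx":0,"ry":0,"rz":0},{"x":0,"y":0,"z":0.08,"rx":0,"ry":0,"rz":0},{"x":0,"y":0,"z":0.08,"rx":0,"ry":0,"rz":0},{"x":0,"y":0,"z":0.08,"rx":0,"ry":0,"rz":0},{"x":0,"y":0,"z":0,"rx":0,"ry":0,"rz":0},{"x":0,"y":0,"z":0,"rx":0,"ry":0,"rz":0}]}}

```text
t: 28.1
eef_pos: [683.3, 66.7, 158.5]
tcp_rot: [2.692, 0.0, 1.576]
ft_force: [2.8, -5.6, -1.2]
opening: 0.122
grip_force: 30.0
```

```bash
python3 -c "
from mv import *
th=status()"
```

```text
t 28.1 th 0.4739 r 220.0 tilt 0.449 Ftan -2.3 Frad 2.0 op 0.122 j5 0.44
```

Request:
{"method": "step_arm", "body": {"plan": [{"x":0,"y":0,"z":0.04,"rx":0,"ry":0,"rz":0},{"x":0,"y":0,"z":0.04,"rx":0,"ry":0,"rz":0},{"x":0,"y":0,"z":0.02,"rx":0,"ry":0,"rz":0},{"x":0,"y":0,"z":0,"rx":0,"ry":0,"rz":0},{"x":0,"y":0,"z":0,"rx":0,"ry":0,"rz":0},{"x":0,"y":0,"z":0,"rx":0,"ry":0,"rz":0},{"x":0,"y":0,"z":0,"rx":0,"ry":0,"rz":0},{"x":0,"y":0,"z":0,"rx":0,"ry":0,"rz":0},{"x":0,"y":0,"z":0,"rx":0,"ry":0,"rz":0},{"x":0,"y":0,"z":0,"rx":0,"ry":0,"rz":0}]}}

```text
t: 28.93
eef_pos: [684.4, 66.7, 156.4]
tcp_rot: [2.692, 0.0, 1.577]
ft_force: [2.4, -5.8, 0.5]
opening: 0.117
grip_force: 30.0
```

```bash
python3 -c "
from mv import *
th=status()"
```

```text
t 28.93 th 0.4632 r 219.9 tilt 0.45 Ftan -0.6 Frad 2.4 op 0.117 j5 0.44
```

Request:
{"method": "step_arm", "body": {"plan": [{"x":0,"y":0,"z":0.04,"rx":0,"ry":0,"rz":0},{"x":0,"y":0,"z":0,"rx":0,"ry":0,"rz":0},{"x":0,"y":0,"z":0,"rx":0,"ry":0,"rz":0},{"x":0,"y":0,"z":0,"rx":0,"ry":0,"rz":0},{"x":0,"y":0,"z":0,"rx":0,"ry":0,"rz":0},{"x":0,"y":0,"z":0,"rx":0,"ry":0,"rz":0},{"x":0,"y":0,"z":0,"rx":0,"ry":0,"rz":0},{"x":0,"y":0,"z":0,"rx":0,"ry":0,"rz":0},{"x":0,"y":0,"z":0,"rx":0,"ry":0,"rz":0},{"x":0,"y":0,"z":0,"rx":0,"ry":0,"rz":0}]}}

```text
t: 29.77
eef_pos: [684.8, 66.7, 155.6]
tcp_rot: [2.692, 0.0, 1.576]
ft_force: [2.6, -5.8, -1.0]
opening: 0.12
grip_force: 30.0
```

```bash
python3 -c "
from mv import *
th=status()"
```

```text
t 29.77 th 0.459 r 219.9 tilt 0.45 Ftan -2.0 Frad 1.9 op 0.12 j5 0.44
```

Not landed yet; continuing in 1 mm steps.

Request:
{"method": "step_arm", "body": {"plan": [{"x":0,"y":0,"z":0.05,"rx":0,"ry":0,"rz":0},{"x":0,"y":0,"z":0,"rx":0,"ry":0,"rz":0},{"x":0,"y":0,"z":0,"rx":0,"ry":0,"rz":0},{"x":0,"y":0,"z":0,"rx":0,"ry":0,"rz":0},{"x":0,"y":0,"z":0,"rx":0,"ry":0,"rz":0},{"x":0,"y":0,"z":0,"rx":0,"ry":0,"rz":0},{"x":0,"y":0,"z":0,"rx":0,"ry":0,"rz":0},{"x":0,"y":0,"z":0,"rx":0,"ry":0,"rz":0},{"x":0,"y":0,"z":0,"rx":0,"ry":0,"rz":0},{"x":0,"y":0,"z":0,"rx":0,"ry":0,"rz":0}]}}

```text
t: 30.6
eef_pos: [685.3, 66.7, 154.5]
tcp_rot: [2.692, 0.0, 1.577]
ft_force: [1.3, -4.7, 1.0]
opening: 0.117
grip_force: 30.0
```

```bash
python3 -c "
from mv import *
th=status()"
```

```text
t 30.6 th 0.4534 r 220.0 tilt 0.45 Ftan 0.3 Frad 1.6 op 0.117 j5 0.44
```

Request:
{"method": "step_arm", "body": {"plan": [{"x":0,"y":0,"z":0.04,"rx":0,"ry":0,"rz":0},{"x":0,"y":0,"z":0,"rx":0,"ry":0,"rz":0},{"x":0,"y":0,"z":0,"rx":0,"ry":0,"rz":0},{"x":0,"y":0,"z":0,"rx":0,"ry":0,"rz":0},{"x":0,"y":0,"z":0,"rx":0,"ry":0,"rz":0},{"x":0,"y":0,"z":0,"rx":0,"ry":0,"rz":0},{"x":0,"y":0,"z":0,"rx":0,"ry":0,"rz":0},{"x":0,"y":0,"z":0,"rx":0,"ry":0,"rz":0},{"x":0,"y":0,"z":0,"rx":0,"ry":0,"rz":0},{"x":0,"y":0,"z":0,"rx":0,"ry":0,"rz":0}]}}

```text
t: 31.43
eef_pos: [685.7, 66.7, 153.7]
tcp_rot: [2.692, 0.0, 1.576]
ft_force: [1.8, -5.4, 0.4]
opening: 0.118
grip_force: 30.0
```

```bash
python3 -c "
from mv import *
th=status()"
```

```text
t 31.43 th 0.4491 r 220.0 tilt 0.45 Ftan -0.4 Frad 1.8 op 0.118 j5 0.43
```

Request:
{"method": "step_arm", "body": {"plan": [{"x":0,"y":0,"z":0.05,"rx":0,"ry":0,"rz":0},{"x":0,"y":0,"z":0,"rx":0,"ry":0,"rz":0},{"x":0,"y":0,"z":0,"rx":0,"ry":0,"rz":0},{"x":0,"y":0,"z":0,"rx":0,"ry":0,"rz":0},{"x":0,"y":0,"z":0,"rx":0,"ry":0,"rz":0},{"x":0,"y":0,"z":0,"rx":0,"ry":0,"rz":0},{"x":0,"y":0,"z":0,"rx":0,"ry":0,"rz":0},{"x":0,"y":0,"z":0,"rx":0,"ry":0,"rz":0},{"x":0,"y":0,"z":0,"rx":0,"ry":0,"rz":0},{"x":0,"y":0,"z":0,"rx":0,"ry":0,"rz":0}]}}

```text
t: 32.27
eef_pos: [686.2, 66.8, 152.7]
tcp_rot: [2.692, 0.0, 1.577]
ft_force: [1.1, -5.9, 2.6]
opening: 0.119
grip_force: 30.0
```

```bash
python3 -c "
from mv import *
th=status()"
```

```text
t 32.27 th 0.444 r 220.0 tilt 0.45 Ftan 1.8 Frad 2.1 op 0.119 j5 0.43
```

Request:
{"method": "step_arm", "body": {"plan": [{"x":0,"y":0,"z":0.04,"rx":0,"ry":0,"rz":0},{"x":0,"y":0,"z":0,"rx":0,"ry":0,"rz":0},{"x":0,"y":0,"z":0,"rx":0,"ry":0,"rz":0},{"x":0,"y":0,"z":0,"rx":0,"ry":0,"rz":0},{"x":0,"y":0,"z":0,"rx":0,"ry":0,"rz":0},{"x":0,"y":0,"z":0,"rx":0,"ry":0,"rz":0},{"x":0,"y":0,"z":0,"rx":0,"ry":0,"rz":0},{"x":0,"y":0,"z":0,"rx":0,"ry":0,"rz":0},{"x":0,"y":0,"z":0,"rx":0,"ry":0,"rz":0},{"x":0,"y":0,"z":0,"rx":0,"ry":0,"rz":0}]}}

```text
t: 33.1
eef_pos: [686.6, 66.8, 151.8]
tcp_rot: [2.692, 0.0, 1.577]
ft_force: [-0.1, -5.4, 2.4]
opening: 0.115
grip_force: 30.0
```

```bash
python3 -c "
from mv import *
th=status()"
```

```text
t 33.1 th 0.4397 r 219.9 tilt 0.45 Ftan 2.2 Frad 0.9 op 0.115 j5 0.43
```

Request:
{"method": "step_arm", "body": {"plan": [{"x":0,"y":0,"z":0.04,"rx":0,"ry":0,"rz":0},{"x":0,"y":0,"z":0,"rx":0,"ry":0,"rz":0},{"x":0,"y":0,"z":0,"rx":0,"ry":0,"rz":0},{"x":0,"y":0,"z":0,"rx":0,"ry":0,"rz":0},{"x":0,"y":0,"z":0,"rx":0,"ry":0,"rz":0},{"x":0,"y":0,"z":0,"rx":0,"ry":0,"rz":0},{"x":0,"y":0,"z":0,"rx":0,"ry":0,"rz":0},{"x":0,"y":0,"z":0,"rx":0,"ry":0,"rz":0},{"x":0,"y":0,"z":0,"rx":0,"ry":0,"rz":0},{"x":0,"y":0,"z":0,"rx":0,"ry":0,"rz":0}]}}

```text
t: 33.93
eef_pos: [687.0, 66.8, 151.0]
tcp_rot: [2.692, 0.0, 1.577]
ft_force: [-0.4, -5.8, 3.4]
opening: 0.113
grip_force: 30.0
```

```bash
python3 - <<'E'
from mv import *
th=status(); print(s['moment'])
c=read_camera('scene'); W=cloud(c); f=1
# board angle from scene/top panel plane
for n in('scene','top'):
    c=read_camera(n); W=cloud(c)
    for y0,y1 in((-85,0),(130,215)):
        m=(W[...,1]>y0)&(W[...,1]<y1)&(W[...,0]>480)&(W[...,0]<600)&(W[...,2]>90)&(W[...,2]<185)
        p=W[m]
        if len(p)<30: continue
        for _ in range(4):
            A=np.polyfit(p[:,0],p[:,2],1); r=p[:,2]-np.polyval(A,p[:,0]); p=p[abs(r)<5]
        print(n,y0,len(p),'angle',np.arctan(A[0]).round(3))
E
```

```text
t 33.93 th 0.4356 r 220.0 tilt 0.45 Ftan 3.3 Frad 1.1 op 0.113 j5 0.43
[-0.94060566  0.3224148  -0.50047139]
scene -85 574 angle 0.433
scene 130 571 angle 0.436
top -85 581 angle 0.432
top 130 859 angle 0.434
```

```bash
python3 - <<'E'
from mv import *
ims=[]
for n,(u0,u1,v0,v1) in dict(scene=(290,340,170,260),top=(170,220,140,220)).items():
    c=read_camera(n); ims.append(cv2.resize(c['image'][v0:v1,u0:u1,::-1],(390,590),interpolation=2))
    W=cloud(c); f=192/np.tan(np.radians(c['vfov'])/2)
    for nm,p in dict(pivot=(548,258,30),tipset=(525,258,105),tipclear=(575,258,105)).items():
        q=np.array(c['R'])@np.array(p,float)+c['t']; u,v=f*q[0]/q[2]+c['cx'],f*q[1]/q[2]+c['cy']; print(n,nm,round((u-u0)*390/(u1-u0)),round((v-v0)*590/(v1-v0)))
cv2.imwrite('pics/p.png',np.hstack(ims))
E
```

```text
scene pivot 147 345
scene tipset 168 219
scene tipclear 177 305
top pivot 228 272
top tipset 198 287
top tipclear 205 169
```

View pics/p.png

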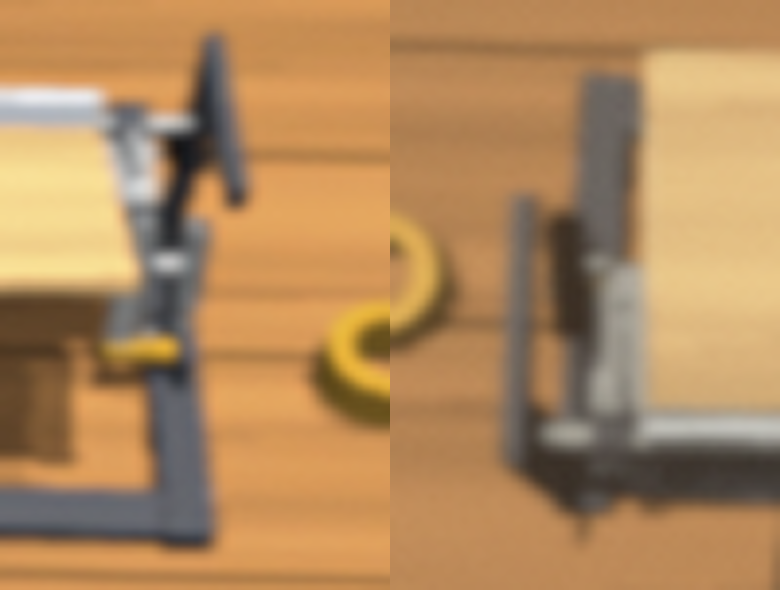

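The scene crop shows the yellow-footed pawl at (140,350) with its upper part tucked against the ratchet at (130,310). The top crop has it hidden under the ratchet at (605,330). The pawl's state is not clear, so one more small lowering with an angle check will tell.

Request:
{"method": "step_arm", "body": {"plan": [{"x":0,"y":0,"z":0.06,"rx":0,"ry":0,"rz":0},{"x":0,"y":0,"z":0,"rx":0,"ry":0,"rz":0},{"x":0,"y":0,"z":0,"rx":0,"ry":0,"rz":0},{"x":0,"y":0,"z":0,"rx":0,"ry":0,"rz":0},{"x":0,"y":0,"z":0,"rx":0,"ry":0,"rz":0},{"x":0,"y":0,"z":0,"rx":0,"ry":0,"rz":0},{"x":0,"y":0,"z":0,"rx":0,"ry":0,"rz":0},{"x":0,"y":0,"z":0,"rx":0,"ry":0,"rz":0},{"x":0,"y":0,"z":0,"rx":0,"ry":0,"rz":0},{"x":0,"y":0,"z":0,"rx":0,"ry":0,"rz":0}]}}

```text
t: 35.02
eef_pos: [687.7, 66.7, 149.6]
tcp_rot: [2.692, 0.0, 1.577]
ft_force: [-1.6, -5.5, 4.6]
opening: 0.116
grip_force: 30.0
```

```bash
cat > ang.py <<'E'
from mv import *
th=status(); print(s['moment'],s['ft_force'])
for n in('scene','top'):
    c=read_camera(n); W=cloud(c)
    for y0,y1 in((-85,0),(130,215)):
        m=(W[...,1]>y0)&(W[...,1]<y1)&(W[...,0]>480)&(W[...,0]<600)&(W[...,2]>90)&(W[...,2]<185)
        p=W[m]
        if len(p)<30: continue
        for _ in range(4):
            A=np.polyfit(p[:,0],p[:,2],1); r=p[:,2]-np.polyval(A,p[:,0]); p=p[abs(r)<5]
        print(n,y0,len(p),'angle',np.arctan(A[0]).round(4),'z at x540',np.polyval(A,540).round(2))
E
python3 ang.py
```

```text
t 35.02 th 0.4288 r 220.0 tilt 0.45 Ftan 4.9 Frad 0.5 op 0.116 j5 0.43
[-0.89593992  0.26992239 -0.51330349] [-1.58751375 -5.5053164   4.62371661]
scene -85 579 angle 0.4275 z at x540 145.46
scene 130 568 angle 0.4287 z at x540 144.63
top -85 585 angle 0.4282 z at x540 147.09
top 130 856 angle 0.4259 z at x540 146.79
```

Request:
{"method": "step_arm", "body": {"plan": [{"x":0,"y":0,"z":-0.1,"rx":0,"ry":0,"rz":0},{"x":0,"y":0,"z":0,"rx":0,"ry":0,"rz":0},{"x":0,"y":0,"z":0,"rx":0,"ry":0,"rz":0},{"x":0,"y":0,"z":0,"rx":0,"ry":0,"rz":0},{"x":0,"y":0,"z":0,"rx":0,"ry":0,"rz":0},{"x":0,"y":0,"z":0,"rx":0,"ry":0,"rz":0},{"x":0,"y":0,"z":0,"rx":0,"ry":0,"rz":0},{"x":0,"y":0,"z":0,"rx":0,"ry":0,"rz":0},{"x":0,"y":0,"z":0,"rx":0,"ry":0,"rz":0},{"x":0,"y":0,"z":0,"rx":0,"ry":0,"rz":0}]}}

```text
t: 35.95
eef_pos: [686.7, 66.8, 151.8]
tcp_rot: [2.692, 0.0, 1.577]
ft_force: [0.2, -5.9, 3.5]
opening: 0.12
grip_force: 30.0
```

```bash
python3 -c "
from mv import *
status();print(s['ft_force'])"
```

```text
t 35.95 th 0.4398 r 220.0 tilt 0.45 Ftan 3.1 Frad 1.6 op 0.12 j5 0.43
[ 0.15001156 -5.88764174  3.51549501]
```

Request:
{"method": "step_arm", "body": {"plan": [{"x":0,"y":0,"z":-0.1,"rx":0,"ry":0,"rz":0},{"x":0,"y":0,"z":0,"rx":0,"ry":0,"rz":0},{"x":0,"y":0,"z":0,"rx":0,"ry":0,"rz":0},{"x":0,"y":0,"z":0,"rx":0,"ry":0,"rz":0},{"x":0,"y":0,"z":0,"rx":0,"ry":0,"rz":0},{"x":0,"y":0,"z":0,"rx":0,"ry":0,"rz":0},{"x":0,"y":0,"z":0,"rx":0,"ry":0,"rz":0},{"x":0,"y":0,"z":0,"rx":0,"ry":0,"rz":0},{"x":0,"y":0,"z":0,"rx":0,"ry":0,"rz":0},{"x":0,"y":0,"z":0,"rx":0,"ry":0,"rz":0}]}}

```text
t: 36.78
eef_pos: [685.6, 66.7, 153.9]
tcp_rot: [2.692, 0.0, 1.576]
ft_force: [0.9, -4.6, 1.3]
opening: 0.12
grip_force: 30.0
```

```bash
python3 -c "
from mv import *
status();print(s['ft_force'])"
```

```text
t 36.78 th 0.4504 r 220.0 tilt 0.45 Ftan 0.8 Frad 1.3 op 0.12 j5 0.43
[ 0.85489358 -4.63212099  1.28040386]
```

The force curve is elastic, shows no hysteresis and kinks at θ≈0.457, which is right where the second notch should be. So the board is seated on the pawl. The load is now near zero, so I release and back off along the tool axis.

Request:
{"method": "step_arm", "body": {"plan": [{"x":0,"y":0,"z":0,"rx":0,"ry":0,"rz":0},{"x":0,"y":0,"z":0,"rx":0,"ry":0,"rz":0},{"x":0,"y":0,"z":0,"rx":0,"ry":0,"rz":0},{"x":0,"y":0,"z":0,"rx":0,"ry":0,"rz":0},{"x":0,"y":0,"z":0,"rx":0,"ry":0,"rz":0},{"x":0,"y":0,"z":0,"rx":0,"ry":0,"rz":0},{"x":0,"y":0,"z":0,"rx":0,"ry":0,"rz":0},{"x":0,"y":0,"z":0,"rx":0,"ry":0,"rz":0},{"x":0,"y":0,"z":0,"rx":0,"ry":0,"rz":0},{"x":0,"y":0,"z":0,"rx":0,"ry":0,"rz":0}], "jaw": 0.1}}

```text
t: 37.62
eef_pos: [685.2, 67.1, 153.5]
tcp_rot: [2.694, -0.0, 1.577]
ft_force: [0.2, -0.7, 0.1]
opening: 0.45
grip_force: 0.0
```

```bash
python3 ang.py
```

```text
t 37.62 th 0.4494 r 219.4 tilt 0.448 Ftan 0.0 Frad 0.2 op 0.45 j5 0.44
[-0.09032948  0.29391353  0.05941211] [ 0.18154065 -0.65852505  0.12220984]
scene -85 557 angle 0.4498 z at x540 147.5
scene 130 563 angle 0.4505 z at x540 146.63
top -85 590 angle 0.4465 z at x540 149.43
top 130 861 angle 0.4526 z at x540 148.73
```

The board holds at about 0.45 rad. Backing off.

Request:
{"method": "step_arm", "body": {"plan": [{"x":0,"y":0,"z":-0.2,"rx":0,"ry":0,"rz":0},{"x":0,"y":0,"z":-0.3,"rx":0,"ry":0,"rz":0},{"x":0,"y":0,"z":-0.4,"rx":0,"ry":0,"rz":0},{"x":0,"y":0,"z":-0.5,"rx":0,"ry":0,"rz":0},{"x":0,"y":0,"z":-0.6,"rx":0,"ry":0,"rz":0},{"x":0,"y":0,"z":-0.6,"rx":0,"ry":0,"rz":0},{"x":0,"y":0,"z":-0.6,"rx":0,"ry":0,"rz":0},{"x":0,"y":0,"z":-0.6,"rx":0,"ry":0,"rz":0},{"x":0,"y":0,"z":-0.4,"rx":0,"ry":0,"rz":0},{"x":0,"y":0,"z":0,"rx":0,"ry":0,"rz":0}]}}

```text
t: 38.55
eef_pos: [639.5, 66.9, 251.3]
tcp_rot: [2.69, -0.0, 1.577]
ft_force: [0.9, -0.5, 0.8]
opening: 0.45
grip_force: 0.0
```

```bash
python3 ang.py; python3 -c "
from h import *
print(job_done())"
```

```text
t 38.55 th 0.9044 r 245.6 tilt 0.452 Ftan -0.2 Frad 1.2 op 0.45 j5 0.62
[-0.05370555  0.25538697  0.01043334] [ 0.92538032 -0.53977049  0.7827215 ]
scene -85 551 angle 0.451 z at x540 147.55
scene 130 564 angle 0.448 z at x540 146.66
top -85 415 angle 0.4538 z at x540 148.83
top 130 771 angle 0.4502 z at x540 148.77
the job is handed in; nothing more can be done
None
```

The job is handed in (no verdict came back): the board met its end stop at about 1.27 rad, was lowered flat, and now rests on the pawl in the second notch at about 0.45 rad with the gripper clear; the first grasp closed on nothing because the fingertips end about 33 mm short of the reported TCP, which I corrected from the cameras.

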